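Leak check round the lid seam of a shielded RF amplifier

TASK

Check the shielded amplifier for RF leaks: first put every part that lies on its lid into the tipped parts bin, and turn the spectrum display square to its foot and lean it back 25 degrees from upright so that it can be read. Then take the probe from its stand and, holding it upright with its tip touching lightly or just above the surface, guide it slowly (about 2 cm a second) once round the lid seam, clockwise seen from above, starting and ending at the corner with the yellow dot and staying on the seam all the way. Hang the probe back in its fork, and leave everything else on the desk where it is.

Things in the scene. Friction and masses are not known exactly. Their poses are not given: they have to be found in the camera images.
- amp: Shielded RF amplifier module: silver milled aluminium housing 150 (x) by 240 (y) by 50 mm high, fixed. Origin: centre of its underside, z up, +x away from the robot at yaw 0. The lid is let in flush with the flat top face (z = 50 mm); its seam is a dark 3.5 mm line on that face, a rectangle with corners at x = +-63, y = +-108 mm. Brass connectors stick out 22 mm from both short ends
- seam_start (a point): Start corner of the seam, x = -63, y = +108, z = 50 mm in the amplifier's frame (near left seen from the robot), marked by a yellow dot 12 mm across on the lid just inside it. Clockwise from above the corners then follow as (63, 108), (63, -108), (-63, -108) mm and back
- ferrite: Black ferrite rod antenna lying on the lid: rod 13 mm thick, 120 mm long along its x, with a copper winding (16 mm thick) over its middle 40 mm and two square grey 22 mm feet 45 mm either side of the middle, so it does not roll. Origin: centre of its underside, rod axis 11 mm above it. About 90 g. May be absent
- mica: Brown mica transmitting capacitor, a flat block 70 (x, 84 over the brass end lugs) by 36 (y) by 22 mm high, lying on the lid. Origin: centre of its underside. About 150 g. May be absent
- crystal: Silver crystal holder, a rounded steel can 64 (x) by 34 (y) by 24 mm high with two pins at one end, lying on the lid. Origin: centre of its underside. About 100 g. May be absent
- bins: Rack of three clear plastic tilting bins in a grey frame, fixed, 584 mm long (y), 156 mm high. Origin: on the desk below the middle of its front face; x points back into the rack (116 mm deep). The outer bins are shut; the middle one is tipped forward 43 degrees and stands still, its mouth open upward from x = -89 to 45 mm. The rack's top bar lies at x = 88 to 116, z = 144 to 156 mm
- bin_mouth (a point): Point in the tipped bin's mouth at rim height, x = -45, y = 0, z = 125 mm in the rack's frame. Inside, the bin is 168 mm wide (y); its front wall slopes from the lowest line (x = 0, z = 30) up to the rim (x = -89, z = 123), its floor up the other way to x = 66, z = 90; sides reach z = 127. A black ferrite rod lies fixed along the lowest line. Parts let go inside slide to the bottom
- display_foot: Foot plate of the spectrum display's stand, dark steel, 120 (x) by 150 (y) by 12 mm, fixed to the desk. Origin: centre of its underside, on the swivel axis (vertical). Its -x is the side that the screen should face
- display_swivel (a joint): Swivel of the display about the vertical axis of the foot, rad, positive anticlockwise from above; 0 = the screen is square to (parallel with the 150 mm sides of) its foot, facing the foot's -x. Stiff with friction (0.12 N m), stays where left
- display_tilt (a joint): Tilt of the display about a level axis 115 mm above the desk which crosses the swivel axis and runs along the screen's width, rad; 0 = upright, positive = its top leaned back (away from the side it faces), range -0.15 to 0.75. Stiff with friction (0.16 N m), stays where left
- display_top (a point): Middle of the top edge of the display, a black slab 190 wide, 124 high, 14 mm thick with a green bar graph on its face. The slab's middle plane is 24 mm in front of the tilt axis and its top edge 62 mm above it (at tilt 0), so 177 mm above the desk when upright. Axes turn with the slab: x from face to back, y along the width, z up the slab
- stand: Forked stand of the probe, fixed: steel foot 90 by 80 mm, post at the back (+x), and two level aluminium prongs whose tops are 118 mm above the desk; the slot between them is 20 mm wide, open to the stand's -x and upward. Origin: on the desk below the probe's place
- rest (a point): Middle of the slot at the level of the prongs' tops: the underside of the probe's guard disc rests here
- probe: Cordless near-field probe hanging upright in the stand: orange guard disc 40 mm across and 5 mm thick, above it a black round handle 18 mm thick and 58 mm long (top 63 mm above the origin), below it a steel stem 8 mm thick ending in a 10 mm brass ball. Origin: centre of the disc's underside; z up along the handle. 70 g
- probe_tip (a point): Lowest point of the ball, 95 mm below the disc's underside on the probe's axis
- spanner: The steel spanner, 160 mm, lying between amplifier and bins; not part of the job
- mug: The blue mug, 80 mm wide, 92 mm high, beyond the amplifier; not part of the job
- handheld: The handheld radio, black, 34 x 58 x 112 mm with a 90 mm aerial, standing beyond the amplifier; not part of the job
- key: The Morse key, brass on a 120 x 70 mm wooden base, 46 mm high, on the near left; not part of the job
- meter: The yellow multimeter, 150 x 75 x 34 mm, lying beyond the stand; not part of the job

How it is judged (in metres and radians):
On the way, in this order (a step that is already met when the one before it is completed fails the run):
1. every part from the lid lies in the tipped bin and the display is square to its foot and leaned back 25 degrees (x of ferrite in the frame of bins between -0.095 and 0.075 m and y of ferrite in the frame of bins between -0.088 and 0.088 m and z of ferrite in the frame of bins between 0.02 and 0.135 m and x of mica in the frame of bins between -0.095 and 0.075 m and y of mica in the frame of bins between -0.088 and 0.088 m and z of mica in the frame of bins between 0.02 and 0.135 m and x of crystal in the frame of bins between -0.095 and 0.075 m and y of crystal in the frame of bins between -0.088 and 0.088 m and z of crystal in the frame of bins between 0.02 and 0.135 m and value of joint display_swivel between -0.1 and 0.1 rad and value of joint display_tilt between 0.346 and 0.526 rad and linear speed of each of ferrite, mica, crystal below 0.05 m/s), for 0.2 s.
2. the probe tip passes slowly over the seam at the start corner by the yellow dot (x of probe_tip in the frame of amp between -0.072 and -0.054 m and y of probe_tip in the frame of amp between 0.099 and 0.117 m and z of probe_tip in the frame of amp between 0.046 and 0.062 m and angle between probe's own z axis and vertical below 0.4 rad and linear speed of probe below 0.06 m/s), for 0.12 s.
3. the probe tip passes slowly over the seam at the middle of the left short side (x of probe_tip in the frame of amp between -0.009 and 0.009 m and y of probe_tip in the frame of amp between 0.099 and 0.117 m and z of probe_tip in the frame of amp between 0.046 and 0.062 m and angle between probe's own z axis and vertical below 0.4 rad and linear speed of probe below 0.06 m/s), for 0.12 s.
4. the probe tip passes slowly over the seam at the far left corner (x of probe_tip in the frame of amp between 0.054 and 0.072 m and y of probe_tip in the frame of amp between 0.099 and 0.117 m and z of probe_tip in the frame of amp between 0.046 and 0.062 m and angle between probe's own z axis and vertical below 0.4 rad and linear speed of probe below 0.06 m/s), for 0.12 s.
5. the probe tip passes slowly over the seam at the middle of the far long side (x of probe_tip in the frame of amp between 0.054 and 0.072 m and y of probe_tip in the frame of amp between -0.009 and 0.009 m and z of probe_tip in the frame of amp between 0.046 and 0.062 m and angle between probe's own z axis and vertical below 0.4 rad and linear speed of probe below 0.06 m/s), for 0.12 s.
6. the probe tip passes slowly over the seam at the far right corner (x of probe_tip in the frame of amp between 0.054 and 0.072 m and y of probe_tip in the frame of amp between -0.117 and -0.099 m and z of probe_tip in the frame of amp between 0.046 and 0.062 m and angle between probe's own z axis and vertical below 0.4 rad and linear speed of probe below 0.06 m/s), for 0.12 s.
7. the probe tip passes slowly over the seam at the middle of the right short side (x of probe_tip in the frame of amp between -0.009 and 0.009 m and y of probe_tip in the frame of amp between -0.117 and -0.099 m and z of probe_tip in the frame of amp between 0.046 and 0.062 m and angle between probe's own z axis and vertical below 0.4 rad and linear speed of probe below 0.06 m/s), for 0.12 s.
8. the probe tip passes slowly over the seam at the near right corner (x of probe_tip in the frame of amp between -0.072 and -0.054 m and y of probe_tip in the frame of amp between -0.117 and -0.099 m and z of probe_tip in the frame of amp between 0.046 and 0.062 m and angle between probe's own z axis and vertical below 0.4 rad and linear speed of probe below 0.06 m/s), for 0.12 s.
9. the probe tip passes slowly over the seam at the middle of the near long side (x of probe_tip in the frame of amp between -0.072 and -0.054 m and y of probe_tip in the frame of amp between -0.009 and 0.009 m and z of probe_tip in the frame of amp between 0.046 and 0.062 m and angle between probe's own z axis and vertical below 0.4 rad and linear speed of probe below 0.06 m/s), for 0.12 s.
10. the probe tip passes slowly over the seam at the start corner again (all of step 2), for 0.12 s.
At the end, for the whole second after the job is handed in: After the full slow round of the seam (tip within 9 mm of it): every part from the lid rests in the tipped bin, the display is square to its foot (0.10 rad) and leaned back 0.436 rad (0.09), the probe hangs upright and still in its fork (10 mm), all let go (x of ferrite in the frame of bins between -0.095 and 0.075 m and y of ferrite in the frame of bins between -0.088 and 0.088 m and z of ferrite in the frame of bins between 0.02 and 0.135 m and x of mica in the frame of bins between -0.095 and 0.075 m and y of mica in the frame of bins between -0.088 and 0.088 m and z of mica in the frame of bins between 0.02 and 0.135 m and x of crystal in the frame of bins between -0.095 and 0.075 m and y of crystal in the frame of bins between -0.088 and 0.088 m and z of crystal in the frame of bins between 0.02 and 0.135 m and value of joint display_swivel between -0.1 and 0.1 rad and value of joint display_tilt between 0.346 and 0.526 rad and linear speed of each of ferrite, mica, crystal, probe below 0.03 m/s and horizontal distance between probe and rest below 0.01 m and z of probe in the frame of rest between -0.004 and 0.006 m and angle between probe's own z axis and vertical below 0.12 rad); the robot touches nothing.
It fails at once if the held probe is pressed hard on the amplifier (over 20 N) (contact force between probe and amp above 20 N and contact force between the fingers and probe above 15 N).
It fails at once if the held probe is moved fast (over 0.15 m/s) while its tip is within 12 mm of the lid (x of probe_tip in the frame of amp between -0.085 and 0.085 m and y of probe_tip in the frame of amp between -0.13 and 0.13 m and z of probe_tip in the frame of amp below 0.062 m and linear speed of probe above 0.15 m/s and contact force between the fingers and probe above 15 N).
It fails at once if the held probe's tip is down at the middle of the lid, more than 15 mm inside the seam (x of probe_tip in the frame of amp between -0.048 and 0.048 m and y of probe_tip in the frame of amp between -0.093 and 0.093 m and z of probe_tip in the frame of amp below 0.06 m and contact force between the fingers and probe above 15 N).
It fails at once if a bystander (spanner, mug, handheld radio, Morse key, multimeter) is pushed aside by more than 30 mm (distance of any of spanner, mug, handheld, key, meter from where it was at the start of the episode above 0.03 m).
Of ferrite, mica, crystal only 1 to 3 are there at a start; the rules pass over those that are not, and their reading is None.
At some moment in a run one of ferrite, mica, crystal may be knocked a few centimetres aside while the robot is not near it.
Once in a run the grip may slacken for a moment while it holds something.
It also fails if it takes over 210 s, if anything falls off the work surface, if the arm or the gripper's body presses on something with over 40 N, if the wrist force passes 120 N, or if a joint passes its speed limit or range.

ROBOT

A 7-joint arm with a two-finger parallel gripper is mounted at the origin on the work surface. World frame = base frame: x ahead of the robot, y to its left, z up, the work surface at z = 0. Lengths are in mm, angles in rad, forces in N, time in s.
With the tool pointing down it reaches from about 350 to 900 mm from the base axis. Payload 8.1 kg.
Tool frame: the origin (TCP) lies on the front face of the gripper's body, between the roots of the fingers; the fingertips stand 73 mm ahead of it and the grasp point (between the pads) lies 54 mm ahead of it; z points along the fingers, y is the line along which they close (so a half turn about z gives the same grasp; the last joint's range is limited). The gripper opens to 85 mm and grips with 20 to 120 N. Pads are 22 mm wide; open, the fingers measure 114 mm over their backs; the gripper's body (76 mm by 85 mm) begins 54 mm behind the grasp point. The pads swing forward as they close: fully open they stand 13 mm farther back than shut.
Start: joints at [-1.29, 0.434, 0.025, 1.573, -0.012, 1.134, -0.075], TCP at [234.055, 579.531, 303.923] pointing down, gripper open.
Joint ranges: [-2.62, 2.62], [-0.44, 2.09], [-1.27, 1.32], [0.08, 2.57], [-1.32, 4.46], [0.12, 2], [-2.74, 2.74]. Speed limits (rad/s): [2.22, 2.22, 3.01, 3.01, 3.14, 3.14, 3.14].

INTERFACE

Orientations are given as a unit quaternion [w, x, y, z].
In Python, from cell import telemetry, imaging, job, cut_out, landmark_of gives the robot as it stands.
- The arm moves only by the shell command python3 -m jog 'ROWS' [FORCE]. ROWS is JSON, a list of rows, each an object of numbers: "hand": the opening, from 0 (shut) to 1 (fully open); "dx", "dy", "dz": the shift along the tool's x, y, z in units of 0.15 m (1.0 is 0.15 m); "wx", "wy", "wz": the turn, a rotation vector about the tool's x, y, z in units of pi/2 rad (1.0 is pi/2 rad). A call has 1 to 10 rows; each row is the pose to reach, as a shift and turn from the pose commanded when the call began, along the tool's axes at that moment; what a row does not reach only later rows make up. A row lasts 1/12 s, in which the tool goes at most 41.7 mm and 7.16 degrees, less where a joint would pass 70% of its speed; a pose out of reach is approached as far as the arm can. A call with a number of a shift or a turn outside -1 to 1 is refused whole. A call with a gripper value outside its range is refused whole. The fingers move at their own pace and stop on an object; FORCE is the grip in N (left out, the last holds). Time passes only in rows, so rows that repeat a pose let the fingers close. It gives the time, the measured TCP pose, the force, the opening and the grip force at its end, in the units of the state.
- telemetry.state(): the state, without advancing time (a new reading comes with each control period).
- imaging.snapshot(name): name is "scene" or "side" or "wrist"; returns (picture, depth): 420x560x3 uint8, red, green, blue; 420x560 float32, mm along the optical axis (not along the pixel's ray), 0 where there is no reading.
- imaging.camera_info(name): a dict with "K" (3x3 intrinsics, pixels), "R" (3x3) and "t" (3): a world point X has camera coordinates R X + t. Camera axes: x right, y down, z forward; pixel columns grow to the right and rows downward; lengths in mm; the calibration is good to about 2 mm. The wrist camera is an equidistant fisheye: a pixel r from the principal point sees the ray r / f radians off the axis. A picture is of the moment at which its call begins: read the wrist's pose just before it. camera_info takes no time and is no camera call; for the wrist camera it gives the pose at the moment of the call.
- job.job_done(): hands the job in; it is judged then, once.
Trained networks look in the newest picture that a camera, given by its name, has taken for a name from the list of things; names that differ only in an ending like _2 or _b are one class to them, and where a whole thing is asked for, a point or a joint stands for the part that bears it (a point fixed in the world has none). Each returns a list of dicts, best first, with "confidence" (0 to 1); they miss things now and then, are a little off and sometimes report something else, mostly with a low value. They report only what shows in the picture. A call takes as long as a camera call.
- cut_out(camera, target): "pixels" (420x560 bool, what is visible of it) and "location" ([column, row] in pixels, amid what is visible of it).
- landmark_of(camera, target): "location" ([column, row] in pixels: a listed point, or the origin of a listed thing).
The state is a dict: "clock": time; "joints": joint angles; "qvel": joint speeds; "tau": joint torques, N m; "tool_pos": TCP position; "tcp_rot": TCP orientation; "wrist_force": force on the tool from outside, world axes, zero at the start; "wrist_torque": the same for the moment, N m; "gripper_width": finger opening in mm; "grasp_force": force on a finger pad.
Only numpy, scipy, OpenCV 4.12 (cv2) and the standard library are available. Lean on these libraries where they do the work, as an engineer would, in place of code of your own. Each camera call takes 0.05 s, during which the arm holds its last target. There are 200 camera calls.

## Working session

There is one attempt and no reset: what is moved stays moved. The work goes in short steps, Python scripts to look and compute and a shell command to move; the robot and the scene stay as the last step left them, time stands still between calls to the robot, and variables do not carry over. Pictures are saved under pics/ and viewed, at most 17 in all, crops included, and the job is handed in when it is done.

```bash
ls; mkdir -p pics
cat > h.py <<'E'
import numpy as np, cv2
from cell import telemetry, imaging, job, cut_out, landmark_of
def save(cam,fn):
    p,d=imaging.snapshot(cam); cv2.imwrite('pics/'+fn,p[:,:,::-1]); return p,d
def ray(info,cam,uv):
    K=np.array(info['K'],float);x=(uv[0]-K[0,2])/K[0,0];y=(uv[1]-K[1,2])/K[1,1]
    if cam=='wrist':
        r=np.hypot(x,y); s=np.sin(r)/r if r>1e-9 else 1; v=np.array([x*s,y*s,np.cos(r)])
    else: v=np.array([x,y,1.])
    R=np.array(info['R'],float);t=np.array(info['t'],float)
    v=R.T@v; return -R.T@t, v/np.linalg.norm(v)
def atz(info,cam,uv,z):
    o,v=ray(info,cam,uv); return o+v*(z-o[2])/v[2]
def tri(rays):
    A=0;b=0
    for o,v in rays:
        P=np.eye(3)-np.outer(v,v);A=A+P;b=b+P@o
    X=np.linalg.solve(A,b);return X,[float(np.linalg.norm((np.eye(3)-np.outer(v,v))@(X-o))) for o,v in rays]
def cloud(info,d,mask):
    K=np.array(info['K'],float);R=np.array(info['R'],float);t=np.array(info['t'],float)
    r,c=np.nonzero(mask&(d>0));z=d[r,c]
    P=np.c_[(c-K[0,2])/K[0,0]*z,(r-K[1,2])/K[1,1]*z,z]
    return (P-t)@R
def proj(info,X):
    K=np.array(info['K'],float);c=np.array(info['R'])@X+np.array(info['t']);return K[:2,:2]@(c[:2]/c[2])+K[:2,2]
E
cat > look.py <<'E'
from h import *
names='amp seam_start ferrite mica crystal bins bin_mouth display_foot display_top stand rest probe probe_tip spanner mug handheld key meter'.split()
np.set_printoptions(precision=1,suppress=True)
L={}
for cam in ['scene','side']:
    p,d=save(cam,cam+'0.png'); i=imaging.camera_info(cam); o,v=ray(i,cam,(280,210)); print(cam,o,v)
    for n in names:
        l=landmark_of(cam,n)
        if l: L[n,cam]=(l[0]['location'],l[0]['confidence'],ray(i,cam,l[0]['location']))
for n in names:
    a=[L[n,c] for c in ['scene','side'] if (n,c) in L]
    print(n,[(np.array(x[0]),round(x[1],2)) for x in a], *(tri([x[2] for x in a]) if len(a)==2 else ''))
print(telemetry.state())
E
python3 look.py
```

```text
pics
scene [1278.8 -867.5  844.3] [-0.5  0.6 -0.5]
side [284.5 599.8 742.1] [ 0.3 -0.7 -0.6]
amp [(array([266.3, 249.5]), 0.86), (array([296.3, 263. ]), 0.72)] [542.9 -49.4   3.4] [0.38472360211169093, 0.38472360211167156]
seam_start [(array([283.1, 209.6]), 0.57), (array([291.4, 296.3]), 0.74)] [496.6  75.1  45. ] [3.8584183953880755, 3.8584183953880036]
ferrite [(array([284.9, 207.4]), 0.66), (array([281.8, 269.3]), 0.56)] [531.   44.4  81.4] [5.973869015065027, 5.973869015064934]
mica [(array([245.2, 244.3]), 0.85), (array([312.7, 235.5]), 0.98)] [ 528.1 -111.1   46.5] [0.261982670892148, 0.2619826708922048]
crystal [(array([267.6, 235.1]), 0.65), (array([298.1, 248.8]), 0.86)] [542.8 -49.2  49.9] [3.2719176937632812, 3.2719176937634358]
bins [(array([144.5, 275.8]), 0.69)]
bin_mouth [(array([148.8, 272.6]), 0.77), (array([352.4, 154.1]), 0.8)] [ 523.6 -387.2  121.2] [2.815643832588333, 2.81564383258813]
display_foot [(array([355.5, 186.8]), 0.67), (array([310.8, 378.1]), 0.22)] [477.8 278.7  47.7] [95.50638818784545, 95.50638818784552]
display_top [(array([353.5, 136.5]), 0.55)]

[... 788 characters left out ...]
09560565594, 4.916009560565965]
key [(array([291.9, 194. ]), 0.85), (array([309.1, 378.7]), 0.78)] [408.1 208.8   0.1] [3.6910628570911586, 3.6910628570912447]
meter [(array([398.2, 224.6]), 0.58), (array([146.2, 346.1]), 0.89)] [728.9 283.9  -1.1] [6.4639482160507065, 6.46394821605076]
{'clock': 1.9, 'joints': array([-1.3,  0.4,  0. ,  1.6, -0. ,  1.1, -0.1]), 'qvel': array([ 0., -0., -0., -0.,  0.,  0., -0.]), 'tau': array([  0. , -67. ,   1. , -31.7,   0. ,   0. ,  -0. ]), 'tool_pos': array([234. , 579.5, 303.9]), 'tcp_rot': array([0. , 0.2, 1. , 0. ]), 'wrist_force': array([ 0.6, -0.6, -0.2]), 'wrist_torque': array([ 0.,  0., -0.]), 'grasp_force': 0.0, 'gripper_width': 85.49634322059312}
```

View pics/scene0.png

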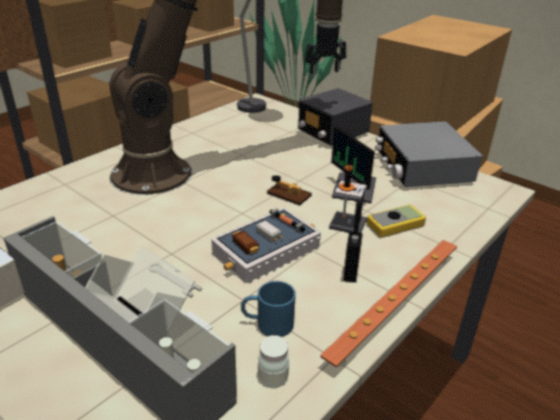

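View pics/side0.png

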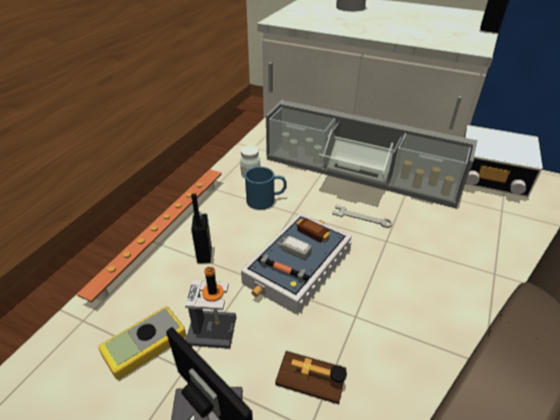

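The scene picture shows all three parts on the lid: mica (245,241), crystal (268,230) and ferrite (288,220). The display is turned at (352,155). In the side picture the tipped bin is at (355,160), the probe at (212,290) and the yellow dot at (293,284). Next I fit geometry from depth.

```bash
cat > fit.py <<'E'
from h import *
np.set_printoptions(precision=1,suppress=True)
C={}
for cam in ['scene','side']:
    p,d=imaging.snapshot(cam); i=imaging.camera_info(cam)
    for n in 'amp ferrite mica crystal bins display_foot display_top stand probe meter spanner'.split():
        l=cut_out(cam,n)
        if l: C.setdefault(n,{})[cam]=cloud(i,d,cv2.erode(l[0]['pixels'].astype(np.uint8),np.ones((2,2)))>0)
import pickle; pickle.dump(C,open('c.pkl','wb'))
for n,v in C.items():
  for cam,P in v.items():
    if len(P)<10: continue
    h=np.percentile(P[:,2],[2,50,90,98])
    T=P[np.abs(P[:,2]-(50 if n=='amp' else h[3]))<5] if n!='bins' else P[np.abs(P[:,2]-156)<5]
    if len(T)<4: continue
    r=cv2.minAreaRect(T[:,:2].astype(np.float32))
    pc,pw=np.linalg.eigh(np.cov(P.T)); 
    print(n,cam,len(P),'z',h,'rect',np.array(r[0]),np.array(r[1]),round(r[2],1),'med',np.median(P,0),'nrm',pw[:,0].round(2),'sd',np.sqrt(pc[0]))
E
python3 fit.py
```

```text
amp scene 3701 z [ 3.4 46.3 50.  51.9] rect [541.5 -49.2] [241.7 151.6] 80.7 med [582.2 -79.1  46.3] nrm [ 0.1 -0.1  1. ] sd 13.225279520697969
amp side 4426 z [ 9.2 49.  51.3 52.5] rect [535.8 -43.9] [240.3 148.1] 80.1 med [516.1   0.9  49. ] nrm [-0.1  0.1  1. ] sd 11.101056986991239
ferrite scene 197 z [50.6 63.6 68.7 71. ] rect [550.8  21.1] [ 20.8 106.3] 84.7 med [552.3  19.6  63.6] nrm [ 0.1  1.  -0.2] sd 4.1565673081959
ferrite side 355 z [52.6 66.  70.9 73.1] rect [538.6  28.3] [ 19.3 108.1] 87.2 med [538.   30.9  66. ] nrm [0.  0.8 0.6] sd 3.859481946585522
mica scene 389 z [50.6 68.8 72.1 73.6] rect [ 536.2 -121. ] [34.6 73.5] 74.9 med [ 544.5 -127.3   68.8] nrm [ 0.  -0.4  0.9] sd 5.29304176501375
mica side 432 z [55.1 70.7 73.4 74.6] rect [ 532.1 -115. ] [34.4 70.1] 79.0 med [ 527.4 -106.    70.7] nrm [0.  0.3 0.9] sd 4.313485797103153
crystal scene 272 z [54.  70.2 74.1 76. ] rect [548.6 -49.2] [27.5 54.4] 80.5 med [553.6 -55.1  70.2] nrm [ 0.1 -0.3  0.9] sd 5.388248790355122
crystal side 400 z [55.7 72.4 75.5 76.8] rect [541.4 -41.2] [28.4 60. ] 83.5 med [538.1 -33.4  7
[... 1428 characters left out ...]
.5 125.6 180.  181.5] rect [612.2 188.8] [15.3 16. ] 53.1 med [609.6 192.8 125.6] nrm [-0.7  0.7 -0. ] sd 5.975762040884085
meter scene 1159 z [ 3.5 31.  35.4 39.6] rect [730.4 273.5] [135.4  59.5] 66.8 med [738.1 258.   31. ] nrm [ 0.2 -0.1  1. ] sd 8.453749511256408
meter side 2834 z [ 8.5 34.2 37.3 40.9] rect [723.8 282.6] [135.1  62.2] 66.7 med [717.6 296.1  34.2] nrm [-0.1  0.1  1. ] sd 10.01904129012385
spanner scene 12 z [2.4 5.4 8.  8.1] rect [ 529.7 -280.6] [12.9 28.8] 28.9 med [ 528.4 -270.6    5.4] nrm [-0.1 -0.   1. ] sd 1.8014756339163993
spanner side 254 z [1.2 6.4 8.6 9.5] rect [ 448.4 -279.2] [152.8  31.9] 2.3 med [ 455.2 -278.1    6.4] nrm [-0. -0.  1.] sd 2.0478784975289512
```

```bash
cat >> h.py <<'E'
from scipy.spatial.transform import Rotation as Ro
def pose():
    s=telemetry.state(); q=np.array(s['tcp_rot'],float); return np.array(s['tool_pos'],float),Ro.from_quat(q[[1,2,3,0]])
def down(deg):
    t=np.radians(deg);c,s=np.cos(t),np.sin(t); return Ro.from_matrix(np.array([[c,s,0],[s,-c,0],[0,0,-1.]]))
def plan(P,R,p=None,r=None):
    if p is None: p,r=pose()
    d=r.inv().apply(np.array(P)-p)/150; w=(r.inv()*R).as_rotvec()/(np.pi/2)
    n=np.ceil(max(np.linalg.norm(d)*150/41.7,np.linalg.norm(w)*90/7.16))
    print('d',d.round(3),'w',w.round(3),'rows>',n)
E
python3 - <<'E'
from h import *
np.set_printoptions(precision=3,suppress=True)
p,r=pose();print(p,r.as_matrix())
i=imaging.camera_info('wrist');print(i['K'],np.array(i['R'])@(r.as_matrix()), -np.array(i['R']).T@i['t']-p)
plan([480,400,400],down(162))
E
```

```text
[234.05  579.536 303.927] [[-0.927  0.375  0.   ]
 [ 0.375  0.927  0.   ]
 [-0.     0.    -1.   ]]
[[325.192   0.    275.504]
 [  0.    325.192 204.783]
 [  0.      0.      1.   ]] [[ 0.     1.    -0.   ]
 [-0.944  0.    -0.329]
 [-0.329  0.     0.944]] [-79.01   31.43   69.651]
d [-1.969 -0.496 -0.64 ] w [ 0.     0.    -0.044] rows> 8.0
```

```bash
python3 -m jog '[{"dx":-1,"dy":-0.25,"dz":-0.64},{"dx":-1,"dy":-0.25,"dz":-0.64},{"dx":-1,"dy":-0.25,"dz":-0.64},{"dx":-1,"dy":-0.25,"dz":-0.64},{"dx":-1,"dy":-0.25,"dz":-0.64},{"dx":-1,"dy":-0.25,"dz":-0.64}]'
python3 -m jog '[{"dx":-0.97,"dy":-0.25,"wz":-0.044},{"dx":-0.97,"dy":-0.25,"wz":-0.044},{"dx":-0.97,"dy":-0.25,"wz":-0.044},{"dx":-0.97,"dy":-0.25,"wz":-0.044},{"dx":-0.97,"dy":-0.25,"wz":-0.044},{"dx":-0.97,"dy":-0.25,"wz":-0.044}]'
python3 - <<'E'
from h import *
save('wrist','w1.png');i=imaging.camera_info('wrist')
for n,z in [('display_foot',0),('display_top',177),('rest',118),('probe',118),('stand',0)]:
    for l in landmark_of('wrist',n)[:1]: print(n,l['location'],l['confidence'],atz(i,'wrist',l['location'],z))
E
```

```text
display_foot [227.2, 375.5] 0.71 [529.85521807 371.20795557   0.        ]invalid input
invalid input
```

View pics/w1.png

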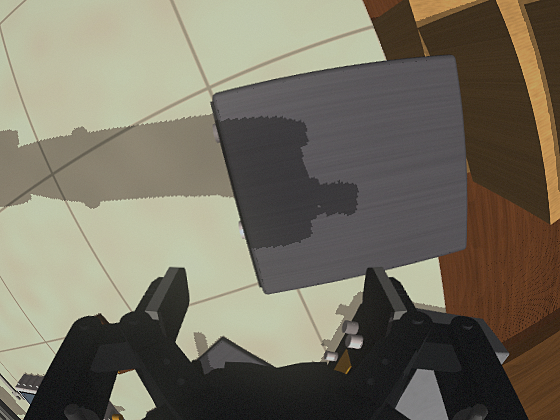

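The moves were refused; the picture shows only a box on the left of the desk from the start pose. I'll retry with all keys given.

```bash
python3 -m jog '[{"hand":1,"dx":-1,"dy":-0.25,"dz":-0.64,"wx":0,"wy":0,"wz":0},{"hand":1,"dx":-1,"dy":-0.25,"dz":-0.64,"wx":0,"wy":0,"wz":0},{"hand":1,"dx":-1,"dy":-0.25,"dz":-0.64,"wx":0,"wy":0,"wz":0},{"hand":1,"dx":-1,"dy":-0.25,"dz":-0.64,"wx":0,"wy":0,"wz":0},{"hand":1,"dx":-1,"dy":-0.25,"dz":-0.64,"wx":0,"wy":0,"wz":0},{"hand":1,"dx":-1,"dy":-0.25,"dz":-0.64,"wx":0,"wy":0,"wz":0}]'
python3 -m jog '[{"hand":1,"dx":-0.97,"dy":-0.25,"dz":0,"wx":0,"wy":0,"wz":-0.044},{"hand":1,"dx":-0.97,"dy":-0.25,"dz":0,"wx":0,"wy":0,"wz":-0.044},{"hand":1,"dx":-0.97,"dy":-0.25,"dz":0,"wx":0,"wy":0,"wz":-0.044},{"hand":1,"dx":-0.97,"dy":-0.25,"dz":0,"wx":0,"wy":0,"wz":-0.044},{"hand":1,"dx":-0.97,"dy":-0.25,"dz":0,"wx":0,"wy":0,"wz":-0.044},{"hand":1,"dx":-0.97,"dy":-0.25,"dz":0,"wx":0,"wy":0,"wz":-0.044}]'
python3 - <<'E'
from h import *
save('wrist','w2.png');i=imaging.camera_info('wrist');print(pose()[0])
for n,z in [('display_foot',0),('display_top',177),('rest',118),('probe',118)]:
    for l in landmark_of('wrist',n)[:1]: print(n,l['location'],l['confidence'],atz(i,'wrist',l['location'],z))
E
```

```text
clock: 3.9
tool_pos: [363.8, 486.0, 402.9]
tcp_rot: [0.002, 0.194, 0.981, 0.002]
wrist_force: [0.1, -0.3, -0.1]
gripper_width: 85.5
grasp_force: 0.0
clock: 4.4
tool_pos: [480.4, 398.8, 399.0]
tcp_rot: [-0.0, 0.158, 0.987, -0.0]
wrist_force: [-0.6, 0.3, -0.5]
gripper_width: 85.3
grasp_force: 0.0
[479.07023139 400.18685275 399.07772564]
display_foot [31.4, 277.5] 0.71 [ 548.03031704 -175.39904892    0.        ]
display_top [241.0, 237.0] 0.7 [515.90115259 351.73203865 177.        ]
```

View pics/w2.png

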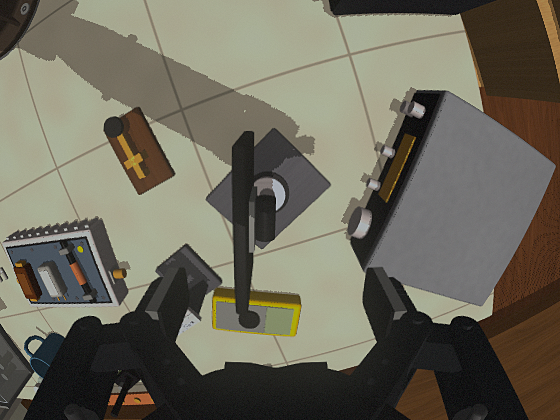

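The picture shows the slab edge-on from (242,130) to (245,315). The foot is a rotated plate with corners near (206,198), (272,128), (330,183) and (265,248).

Run:
```python
from h import *
i=imaging.camera_info('wrist')
c=[atz(i,'wrist',u,12)[:2] for u in [(206,198),(272,128),(330,183),(265,248)]]
print(np.round(c),np.mean(c,0))
for a in range(4):
    v=c[(a+1)%4]-c[a];print(np.linalg.norm(v),np.degrees(np.arctan2(v[1],v[0])))
# slab top edge both ends
print(atz(i,'wrist',(243,131),177),atz(i,'wrist',(240,315),177))
```

```text
[[506. 282.]
 [439. 408.]
 [541. 465.]
 [612. 340.]] [524.54784738 373.66841767]
143.20303088306264 118.17237819401879
116.71819705736975 28.940629439578892
143.3174026541412 -60.26221089417924
120.63225201428094 -151.11321881067332
[418.25008471 389.12579252 177.        ] [607.67550932 316.56488748 177.        ]
```

Run:
```python
from h import *
p,r=pose();print(p)
plan([516,351,300],down(160))
plan([516,351,223],down(160),np.array([516,351,300.]),down(160))
```

```text
[478.46847363 400.84541281 399.70727375]
d [-0.341 -0.24   0.664] w [ 0.    -0.001  0.024] rows> 3.0
d [0.    0.    0.513] w [0. 0. 0.] rows> 2.0
```

```bash
python3 -m jog '[{"hand":1,"dx":-0.341,"dy":-0.24,"dz":0.664,"wx":0,"wy":0,"wz":0.024},{"hand":1,"dx":-0.341,"dy":-0.24,"dz":0.664,"wx":0,"wy":0,"wz":0.024},{"hand":1,"dx":-0.341,"dy":-0.24,"dz":0.664,"wx":0,"wy":0,"wz":0.024},{"hand":1,"dx":-0.341,"dy":-0.24,"dz":0.664,"wx":0,"wy":0,"wz":0.024},{"hand":1,"dx":-0.341,"dy":-0.24,"dz":0.664,"wx":0,"wy":0,"wz":0.024},{"hand":1,"dx":-0.341,"dy":-0.24,"dz":0.664,"wx":0,"wy":0,"wz":0.024}]'
python3 - <<'E'
from h import *
print(pose()[0]);p,d=save('wrist','w3.png');i=imaging.camera_info('wrist')
for l in landmark_of('wrist','display_top')[:1]: print(l['location'],l['confidence'],atz(i,'wrist',l['location'],177))
m=cut_out('wrist','display_top')[0]['pixels'];print(cv2.minAreaRect(np.argwhere(m)[:,::-1].astype(np.float32)))
E
```

```text
clock: 5.15
tool_pos: [516.9, 350.8, 301.1]
tcp_rot: [0.0, 0.175, 0.985, 0.001]
wrist_force: [-0.2, 0.6, -0.2]
gripper_width: 85.4
grasp_force: 0.0
[516.88785118 350.80523018 301.13080662]
[271.4, 236.6] 0.97 [520.574221   346.94961669 177.        ]
((275.0897216796875, 214.3583984375), (255.16357421875, 31.45661163330078), 88.66777801513672)
```

View pics/w3.png

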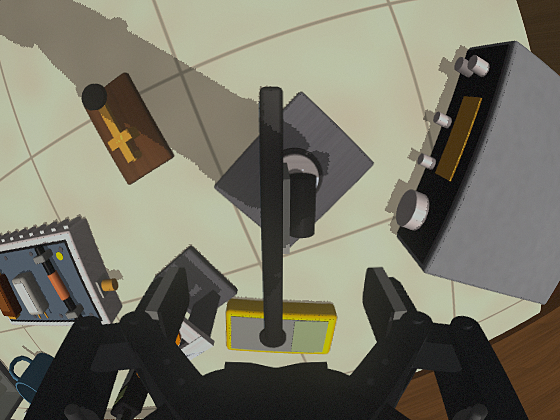

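The slab top runs at column ~271, rows 88–340, and is centred between the open fingers with the angle right. I'll correct by 3 mm and descend.

Run:
```python
from h import *
plan([520,347.5,223],down(160))
ax=np.array([528,370,115.]); P0=np.array([520,347.5,223]);R0=down(160)
p,r=P0,R0
for a,t in [(-20.25,0),(-40.5,0),(-40.5,12.5),(-40.5,25)]:
    Z=Ro.from_euler('z',a,degrees=True); T=Ro.from_rotvec(np.radians(t)*np.array([-np.sin(np.radians(29.5)),np.cos(np.radians(29.5)),0]))
    Q=T*Z; P=ax+Q.apply(P0-ax);R=Q*R0; print(P,R.as_matrix()[:,2]); plan(P,R,p,r)
    if (a,t)==(-40.5,0): p,r=P,R
```

```text
d [-0.025 -0.017  0.526] w [ 0.002  0.001 -0.001] rows> 2.0
[512.70683553 351.6596314  223.        ] [ 0.  0. -1.]
d [0.055 0.009 0.   ] w [0.    0.    0.225] rows> 3.0
[507.30417119 358.08645016 223.        ] [ 0.  0. -1.]
d [0.104 0.037 0.   ] w [0.   0.   0.45] rows> 6.0
[528.14180232 369.87581462 225.60838336] [-0.18837945 -0.10657997 -0.97629601]
d [ 0.     0.16  -0.017] w [0.139 0.    0.   ] rows> 2.0
[548.97686422 381.66372547 222.97304606] [-0.36782821 -0.20810719 -0.90630779]
d [-0.     0.319  0.   ] w [0.278 0.    0.   ] rows> 4.0
```

```bash
python3 -m jog '[{"hand":1,"dx":-0.025,"dy":-0.017,"dz":0.26,"wx":0.002,"wy":0.001,"wz":0},{"hand":1,"dx":-0.025,"dy":-0.017,"dz":0.526,"wx":0.002,"wy":0.001,"wz":0},{"hand":1,"dx":-0.025,"dy":-0.017,"dz":0.526,"wx":0.002,"wy":0.001,"wz":0},{"hand":1,"dx":-0.025,"dy":-0.017,"dz":0.526,"wx":0.002,"wy":0.001,"wz":0}]'
python3 -m jog '[{"hand":0,"dx":0,"dy":0,"dz":0,"wx":0,"wy":0,"wz":0},{"hand":0,"dx":0,"dy":0,"dz":0,"wx":0,"wy":0,"wz":0},{"hand":0,"dx":0,"dy":0,"dz":0,"wx":0,"wy":0,"wz":0},{"hand":0,"dx":0,"dy":0,"dz":0,"wx":0,"wy":0,"wz":0},{"hand":0,"dx":0,"dy":0,"dz":0,"wx":0,"wy":0,"wz":0},{"hand":0,"dx":0,"dy":0,"dz":0,"wx":0,"wy":0,"wz":0},{"hand":0,"dx":0,"dy":0,"dz":0,"wx":0,"wy":0,"wz":0},{"hand":0,"dx":0,"dy":0,"dz":0,"wx":0,"wy":0,"wz":0},{"hand":0,"dx":0,"dy":0,"dz":0,"wx":0,"wy":0,"wz":0},{"hand":0,"dx":0,"dy":0,"dz":0,"wx":0,"wy":0,"wz":0}]' 40
```

```text
clock: 5.63
tool_pos: [519.1, 345.9, 221.0]
tcp_rot: [-0.002, 0.175, 0.985, -0.002]
wrist_force: [1.3, 0.2, 0.4]
gripper_width: 85.8
grasp_force: 0.0
clock: 6.47
tool_pos: [520.4, 346.2, 222.3]
tcp_rot: [-0.001, 0.175, 0.985, -0.001]
wrist_force: [-1.4, 0.1, 5.7]
gripper_width: 13.2
grasp_force: 39.6
```

```bash
python3 -m jog '[{"hand":0,"dx":0.014,"dy":0.001,"dz":0,"wx":0,"wy":0,"wz":0.056},{"hand":0,"dx":0.028,"dy":0.002,"dz":0,"wx":0,"wy":0,"wz":0.112},{"hand":0,"dx":0.042,"dy":0.006,"dz":0,"wx":0,"wy":0,"wz":0.168},{"hand":0,"dx":0.055,"dy":0.009,"dz":0,"wx":0,"wy":0,"wz":0.225},{"hand":0,"dx":0.068,"dy":0.015,"dz":0,"wx":0,"wy":0,"wz":0.281},{"hand":0,"dx":0.08,"dy":0.022,"dz":0,"wx":0,"wy":0,"wz":0.337},{"hand":0,"dx":0.092,"dy":0.03,"dz":0,"wx":0,"wy":0,"wz":0.394},{"hand":0,"dx":0.104,"dy":0.037,"dz":0,"wx":0,"wy":0,"wz":0.45},{"hand":0,"dx":0.104,"dy":0.037,"dz":0,"wx":0,"wy":0,"wz":0.45},{"hand":0,"dx":0.104,"dy":0.037,"dz":0,"wx":0,"wy":0,"wz":0.45}]'
python3 -m jog '[{"hand":0,"dx":0,"dy":0.053,"dz":-0.008,"wx":0.046,"wy":0,"wz":0},{"hand":0,"dx":0,"dy":0.106,"dz":-0.014,"wx":0.092,"wy":0,"wz":0},{"hand":0,"dx":0,"dy":0.16,"dz":-0.017,"wx":0.139,"wy":0,"wz":0},{"hand":0,"dx":0,"dy":0.213,"dz":-0.014,"wx":0.185,"wy":0,"wz":0},{"hand":0,"dx":0,"dy":0.266,"dz":-0.008,"wx":0.231,"wy":0,"wz":0},{"hand":0,"dx":0,"dy":0.319,"dz":0,"wx":0.278,"wy":0,"wz":0},{"hand":0,"dx":0,"dy":0.319,"dz":0,"wx":0.278,"wy":0,"wz":0},{"hand":0,"dx":0,"dy":0.319,"dz":0,"wx":0.278,"wy":0,"wz":0},{"hand":0,"dx":0,"dy":0.319,"dz":0,"wx":0.278,"wy":0,"wz":0}]'
```

```text
clock: 7.3
tool_pos: [507.1, 357.0, 222.3]
tcp_rot: [-0.001, 0.505, 0.863, -0.001]
wrist_force: [-3.0, 0.5, 7.6]
gripper_width: 13.7
grasp_force: 39.7
clock: 8.05
tool_pos: [549.1, 380.4, 222.2]
tcp_rot: [-0.11, 0.493, 0.842, -0.188]
wrist_force: [-1.4, 2.7, 9.2]
gripper_width: 13.3
grasp_force: 42.3
```

```bash
python3 -m jog '[{"hand":1,"dx":0,"dy":0,"dz":0,"wx":0,"wy":0,"wz":0},{"hand":1,"dx":0,"dy":0,"dz":0,"wx":0,"wy":0,"wz":0},{"hand":1,"dx":0,"dy":0,"dz":0,"wx":0,"wy":0,"wz":0},{"hand":1,"dx":0,"dy":0,"dz":0,"wx":0,"wy":0,"wz":0},{"hand":1,"dx":0,"dy":0,"dz":0,"wx":0,"wy":0,"wz":0},{"hand":1,"dx":0,"dy":0,"dz":0,"wx":0,"wy":0,"wz":0},{"hand":1,"dx":0,"dy":0,"dz":-0.2,"wx":0,"wy":0,"wz":0},{"hand":1,"dx":0,"dy":0,"dz":-0.5,"wx":0,"wy":0,"wz":0},{"hand":1,"dx":0,"dy":0,"dz":-0.8,"wx":0,"wy":0,"wz":0},{"hand":1,"dx":0,"dy":0,"dz":-0.8,"wx":0,"wy":0,"wz":0}]'
python3 - <<'E'
from h import *
p,r=pose();print(p)
plan([545,310,380],down(140)); plan([560,-40,330],down(170),np.array([545,310,380.]),down(140))
C={}
for cam in ['scene','side']:
    im,d=save(cam,cam+'1.png'); i=imaging.camera_info(cam)
    l=cut_out(cam,'display_top')
    if not l: continue
    P=cloud(i,d,cv2.erode(l[0]['pixels'].astype(np.uint8),np.ones((5,5)))>0)
    best=None;rng=np.random.default_rng(0)
    for _ in range(400):
        a=P[rng.choice(len(P),3)];n=np.cross(a[1]-a[0],a[2]-a[0]);L=np.linalg.norm(n)
        if L<200: continue
        n/=L; k=np.abs((P-a[0])@n)<2.5
        if best is None or k.sum()>best.sum(): best=k
    Q=P[best]; n=np.linalg.svd(Q-Q.mean(0),full_matrices=False)[2][2]; n*=np.sign(-n[0])
    print(cam,len(P),best.sum(),Q.mean(0),n,'az',np.degrees(np.arctan2(n[1],n[0])),'tilt',np.degrees(np.arcsin(n[2])))
E
```

```text
clock: 8.88
tool_pos: [595.9, 405.7, 336.5]
tcp_rot: [-0.108, 0.493, 0.843, -0.185]
wrist_force: [0.5, 1.2, 1.1]
gripper_width: 85.2
grasp_force: 0.0
[595.92784891 405.69222327 336.45895607]
d [-0.39  -0.674 -0.009] w [-0.271 -0.049 -0.226] rows> 5.0
d [-1.576 -1.723  0.333] w [ 0.     0.    -0.333] rows> 9.0
scene 300 270 [529.33316465 331.94336656 148.75767445] [-0.77466223 -0.45075147  0.44353303] az -149.806227704231 tilt 26.32952027915222
side 3653 3353 [515.34399315 346.37023295 142.17845576] [-0.7854889  -0.44336357  0.43178227] az -150.5577568356656 tilt 25.580721016708683
```

```bash
python3 -m jog '[{"hand":1,"dx":-0.39,"dy":-0.674,"dz":-0.009,"wx":-0.271,"wy":-0.049,"wz":-0.226},{"hand":1,"dx":-0.39,"dy":-0.674,"dz":-0.009,"wx":-0.271,"wy":-0.049,"wz":-0.226},{"hand":1,"dx":-0.39,"dy":-0.674,"dz":-0.009,"wx":-0.271,"wy":-0.049,"wz":-0.226},{"hand":1,"dx":-0.39,"dy":-0.674,"dz":-0.009,"wx":-0.271,"wy":-0.049,"wz":-0.226},{"hand":1,"dx":-0.39,"dy":-0.674,"dz":-0.009,"wx":-0.271,"wy":-0.049,"wz":-0.226},{"hand":1,"dx":-0.39,"dy":-0.674,"dz":-0.009,"wx":-0.271,"wy":-0.049,"wz":-0.226},{"hand":1,"dx":-0.39,"dy":-0.674,"dz":-0.009,"wx":-0.271,"wy":-0.049,"wz":-0.226}]'
python3 -m jog '[{"hand":1,"dx":-0.79,"dy":-0.86,"dz":0,"wx":0,"wy":0,"wz":-0.15},{"hand":1,"dx":-0.79,"dy":-0.86,"dz":0,"wx":0,"wy":0,"wz":-0.15},{"hand":1,"dx":-0.79,"dy":-0.86,"dz":0,"wx":0,"wy":0,"wz":-0.15},{"hand":1,"dx":-0.79,"dy":-0.86,"dz":0,"wx":0,"wy":0,"wz":-0.15},{"hand":1,"dx":-0.79,"dy":-0.86,"dz":0,"wx":0,"wy":0,"wz":-0.15},{"hand":1,"dx":-0.79,"dy":-0.86,"dz":0,"wx":0,"wy":0,"wz":-0.15}]'
python3 - <<'E'
from h import *
print(pose()[0]);plan([560,-40,330],down(170))
E
```

```text
clock: 9.67
tool_pos: [541.6, 308.7, 373.8]
tcp_rot: [-0.004, 0.343, 0.939, -0.005]
wrist_force: [0.4, 0.2, -0.7]
gripper_width: 85.6
grasp_force: 0.0
clock: 10.17
tool_pos: [551.4, 129.9, 373.9]
tcp_rot: [-0.005, 0.234, 0.972, -0.005]
wrist_force: [0.3, 0.3, 0.6]
gripper_width: 85.4
grasp_force: 0.0
[551.41128089 129.93398762 373.88800779]
d [-0.568 -0.979  0.301] w [-0.008 -0.006 -0.189] rows> 5.0
```

```bash
python3 -m jog '[{"hand":1,"dx":-0.568,"dy":-0.979,"dz":0.301,"wx":-0.008,"wy":-0.006,"wz":-0.189},{"hand":1,"dx":-0.568,"dy":-0.979,"dz":0.301,"wx":-0.008,"wy":-0.006,"wz":-0.189},{"hand":1,"dx":-0.568,"dy":-0.979,"dz":0.301,"wx":-0.008,"wy":-0.006,"wz":-0.189},{"hand":1,"dx":-0.568,"dy":-0.979,"dz":0.301,"wx":-0.008,"wy":-0.006,"wz":-0.189},{"hand":1,"dx":-0.568,"dy":-0.979,"dz":0.301,"wx":-0.008,"wy":-0.006,"wz":-0.189},{"hand":1,"dx":-0.568,"dy":-0.979,"dz":0.301,"wx":-0.008,"wy":-0.006,"wz":-0.189},{"hand":1,"dx":-0.568,"dy":-0.979,"dz":0.301,"wx":-0.008,"wy":-0.006,"wz":-0.189},{"hand":1,"dx":-0.568,"dy":-0.979,"dz":0.301,"wx":-0.008,"wy":-0.006,"wz":-0.189}]'
cat > lid.py <<'E'
import sys
from h import *
np.set_printoptions(precision=1,suppress=True)
print(pose()[0]);p,d=save('wrist',sys.argv[1]);i=imaging.camera_info('wrist')
H=dict(ferrite=20,mica=22,crystal=24)
for n in sys.argv[2].split(','):
    l=cut_out('wrist',n)
    if not l: print(n,'none');continue
    m=l[0]['pixels']; c,_=cv2.findContours(m.astype(np.uint8),0,1); c=max(c,key=len)[:,0]
    q=np.array([atz(i,'wrist',u,50+H[n]/2)[:2] for u in c],np.float32); r=cv2.minAreaRect(q)
    g=landmark_of('wrist',n); print(n,l[0]['confidence'],'rect',np.array(r[0]),np.array(r[1]),r[2],'lm',atz(i,'wrist',g[0]['location'],50) if g else '')
g=landmark_of('wrist','seam_start');print('seam',g and (g[0]['location'],atz(i,'wrist',g[0]['location'],50)))
E
python3 lid.py w4.png ferrite,mica,crystal
```

```text
clock: 10.83
tool_pos: [561.5, -33.1, 329.8]
tcp_rot: [0.001, 0.082, 0.997, 0.002]
wrist_force: [-0.0, 1.4, 0.2]
gripper_width: 85.2
grasp_force: 0.0
[561.5 -33.1 329.8]
ferrite 0.83 rect [545.7  25.4] [ 23.4 119.5] 86.52804565429688 lm [541.6  21.2  50. ]
mica 0.72 rect [780.3  20.3] [167.7  71.3] 12.925724029541016 lm [ 529.7 -116.2   50. ]
crystal 0.96 rect [548.5 -46.2] [35.3 74.8] 82.65414428710938 lm [542.3 -44.8  50. ]
seam ([358.3, 98.8], array([493.5,  70. ,  50. ]))
```

View pics/w4.png

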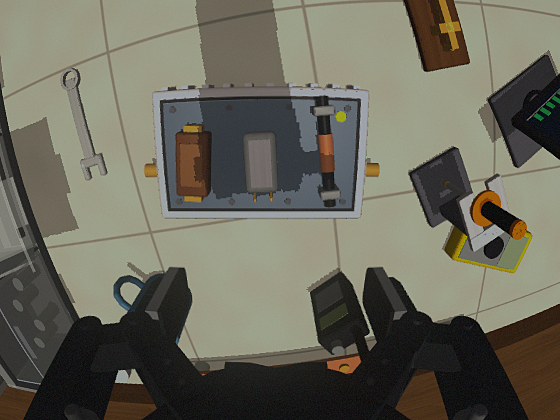

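The lid shows mica (193,163), crystal (260,162), ferrite (326,150) with its winding at (326,155), and the dot (341,117). The network's mica mask hit the handheld by mistake, so I use hand-read corners.

Run:
```python
from h import *
np.set_printoptions(precision=1,suppress=True)
i=imaging.camera_info('wrist')
f=lambda u,z:atz(i,'wrist',u,z)[:2]
o=[f(u,50) for u in [(369,91),(363,218),(163,218),(153,92)]]   # near-left, far-left, far-right, near-right
s=[f(u,50) for u in [(361,98),(357,211),(167,211),(161,98)]]
for c in (o,s):
    c=np.array(c);print(c,c.mean(0),[np.linalg.norm(c[k]-c[k-1]) for k in range(4)],[np.degrees(np.arctan2(*(c[k]-c[k-1])[::-1])) for k in range(4)])
for n,us,z in [('mica',[(181,133),(210,132),(209,197),(177,196)],72),('crystal',[(245,134),(274,134),(275,190),(246,190)],74),('ferrite',[(318,135),(331,135),(335,173),(319,173)],67),('dot',[(341,117)],50)]:
    c=np.array([f(u,z) for u in us]);e=(c[2]+c[3]-c[0]-c[1]) if len(c)>1 else np.ones(2);print(n,c.mean(0),np.degrees(np.arctan2(e[1],e[0])),np.linalg.norm(e)/2)
```

```text
[[ 486.5   81.3]
 [ 632.4   59.7]
 [ 592.8 -176.8]
 [ 446.1 -151.7]] [539.4 -46.9] [np.float64(236.4769830920859), np.float64(147.54605128752402), np.float64(239.7577918720525), np.float64(148.76085474776835)] [np.float64(80.18202774067063), np.float64(-8.423996993222625), np.float64(-99.51730809017593), np.float64(170.30213939419426)]
[[ 493.2   71.2]
 [ 622.2   53. ]
 [ 584.9 -169.1]
 [ 455.  -143.8]] [538.8 -47.2] [np.float64(218.33008168034718), np.float64(130.34042962168874), np.float64(225.1882886204609), np.float64(132.28658193398712)] [np.float64(79.94508673077065), np.float64(-8.024038354172177), np.float64(-99.54369034531659), np.float64(168.97908475606098)]
mica [ 533.2 -116.5] -15.4624298261105 69.5342236865182
crystal [542.4 -47.1] -9.153549708768292 58.87595811539225
ferrite [546.1  21.8] -3.6434808055375196 40.81031672138705
dot [511.2  46.1] 45.0 0.7071067811865476
```

Run:
```python
from h import *
plan([545,23,220],down(176));
```

```text
d [0.171 0.36  0.739] w [ 0.003  0.003 -0.061] rows> 4.0
```

```bash
python3 -m jog '[{"hand":0.5,"dx":0.171,"dy":0.36,"dz":0.739,"wx":0.003,"wy":0.003,"wz":-0.061},{"hand":0.5,"dx":0.171,"dy":0.36,"dz":0.739,"wx":0.003,"wy":0.003,"wz":-0.061},{"hand":0.5,"dx":0.171,"dy":0.36,"dz":0.739,"wx":0.003,"wy":0.003,"wz":-0.061},{"hand":0.5,"dx":0.171,"dy":0.36,"dz":0.739,"wx":0.003,"wy":0.003,"wz":-0.061},{"hand":0.5,"dx":0.171,"dy":0.36,"dz":0.739,"wx":0.003,"wy":0.003,"wz":-0.061},{"hand":0.5,"dx":0.171,"dy":0.36,"dz":0.739,"wx":0.003,"wy":0.003,"wz":-0.061}]'
python3 lid.py w5.png ferrite
python3 -c "
from h import *
plan([545,23,126.5],down(176))"
```

```text
clock: 11.73
tool_pos: [545.6, 22.1, 220.5]
tcp_rot: [-0.0, 0.035, 0.999, -0.0]
wrist_force: [0.2, -0.1, 1.1]
gripper_width: 42.8
grasp_force: 0.0
[545.6  22.1 220.5]
ferrite 0.82 rect [547.5  24.8] [ 22.  123.6] 86.63064575195312 lm [544.1  23.5  50. ]
seam ([333.3, 135.8], array([493.6,  68.4,  50. ]))
d [0.009 0.008 0.632] w [ 0.     0.001 -0.001] rows> 3.0
```

View pics/w5.png

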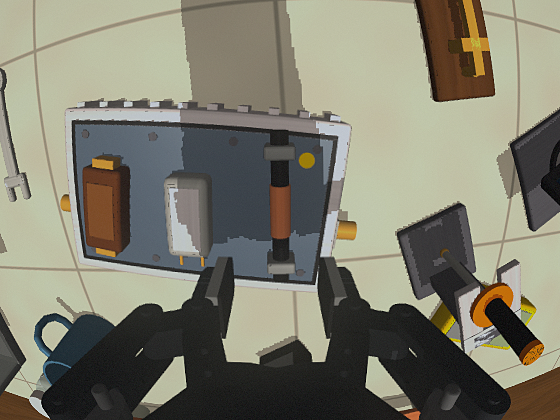

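The ferrite winding (281,212) lies centred between the fingers. I'll descend and grip.

```bash
python3 -m jog '[{"hand":0.5,"dx":0,"dy":0.01,"dz":0.25,"wx":0,"wy":0,"wz":0},{"hand":0.5,"dx":0,"dy":0.01,"dz":0.45,"wx":0,"wy":0,"wz":0},{"hand":0.5,"dx":0,"dy":0.01,"dz":0.56,"wx":0,"wy":0,"wz":0},{"hand":0.5,"dx":0,"dy":0.01,"dz":0.62,"wx":0,"wy":0,"wz":0},{"hand":0.5,"dx":0,"dy":0.01,"dz":0.62,"wx":0,"wy":0,"wz":0},{"hand":0,"dx":0,"dy":0.01,"dz":0.62,"wx":0,"wy":0,"wz":0},{"hand":0,"dx":0,"dy":0.01,"dz":0.62,"wx":0,"wy":0,"wz":0},{"hand":0,"dx":0,"dy":0.01,"dz":0.62,"wx":0,"wy":0,"wz":0},{"hand":0,"dx":0,"dy":0.01,"dz":0.62,"wx":0,"wy":0,"wz":0},{"hand":0,"dx":0,"dy":0.01,"dz":0.62,"wx":0,"wy":0,"wz":0}]' 50
python3 -m jog '[{"hand":0,"dx":0,"dy":0,"dz":0,"wx":0,"wy":0,"wz":0},{"hand":0,"dx":0,"dy":0,"dz":-0.2,"wx":0,"wy":0,"wz":0},{"hand":0,"dx":0,"dy":0,"dz":-0.45,"wx":0,"wy":0,"wz":0},{"hand":0,"dx":0,"dy":0,"dz":-0.7,"wx":0,"wy":0,"wz":0},{"hand":0,"dx":0,"dy":0,"dz":-0.95,"wx":0,"wy":0,"wz":0},{"hand":0,"dx":0,"dy":0,"dz":-1,"wx":0,"wy":0,"wz":0},{"hand":0,"dx":0,"dy":0,"dz":-1,"wx":0,"wy":0,"wz":0}]'
python3 -c "
from h import *
plan([522,-411,270],down(180))"
```

```text
clock: 12.77
tool_pos: [546.1, 24.0, 128.5]
tcp_rot: [0.001, 0.035, 0.999, 0.0]
wrist_force: [1.2, 0.5, 2.8]
gripper_width: 11.3
grasp_force: 33.4
clock: 13.35
tool_pos: [546.8, 24.1, 280.7]
tcp_rot: [0.003, 0.035, 0.999, 0.001]
wrist_force: [0.3, 0.0, -1.7]
gripper_width: 10.6
grasp_force: 51.4
d [-0.039 -2.905  0.066] w [ 0.001  0.004 -0.045] rows> 11.0
```

Run:
```python
from h import *
a,_=imaging.snapshot('wrist');b,_=imaging.snapshot('side')
cv2.imwrite('pics/c6.png',np.hstack([a[200:420,160:400],cv2.resize(b[140:320,180:400],None,fx=2,fy=2)[:220,:440]][0:1]+[cv2.resize(b[120:300,200:400],(244,220))])[:,:,::-1])
```

```text
(no output)
```

View pics/c6.png

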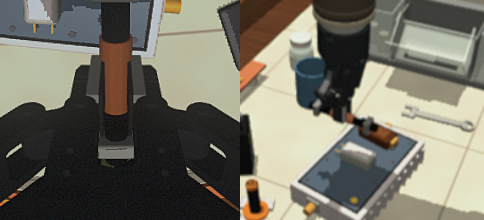

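The ferrite is held between the pads, clear of the lid. On to the bin.

```bash
python3 -m jog '[{"hand":0,"dx":-0.01,"dy":-0.15,"dz":0.02,"wx":0,"wy":0.004,"wz":-0.015},{"hand":0,"dx":-0.01,"dy":-0.35,"dz":0.02,"wx":0,"wy":0.004,"wz":-0.015},{"hand":0,"dx":-0.01,"dy":-0.55,"dz":0.02,"wx":0,"wy":0.004,"wz":-0.015},{"hand":0,"dx":-0.01,"dy":-0.78,"dz":0.02,"wx":0,"wy":0.004,"wz":-0.015},{"hand":0,"dx":-0.01,"dy":-1,"dz":0.02,"wx":0,"wy":0.004,"wz":-0.015}]'
python3 -m jog '[{"hand":0,"dx":-0.015,"dy":-0.2,"dz":0,"wx":0,"wy":0,"wz":-0.015},{"hand":0,"dx":-0.015,"dy":-0.4,"dz":0,"wx":0,"wy":0,"wz":-0.015},{"hand":0,"dx":-0.015,"dy":-0.6,"dz":0,"wx":0,"wy":0,"wz":-0.015},{"hand":0,"dx":-0.015,"dy":-0.8,"dz":0,"wx":0,"wy":0,"wz":-0.015},{"hand":0,"dx":-0.015,"dy":-1,"dz":0,"wx":0,"wy":0,"wz":-0.015}]'
python3 -m jog '[{"hand":0,"dx":-0.015,"dy":-0.2,"dz":0,"wx":0,"wy":0,"wz":-0.015},{"hand":0,"dx":-0.015,"dy":-0.4,"dz":0,"wx":0,"wy":0,"wz":-0.015},{"hand":0,"dx":-0.015,"dy":-0.6,"dz":0,"wx":0,"wy":0,"wz":-0.015},{"hand":0,"dx":-0.015,"dy":-0.8,"dz":0,"wx":0,"wy":0,"wz":-0.015},{"hand":0,"dx":-0.015,"dy":-0.9,"dz":0,"wx":0,"wy":0,"wz":-0.015},{"hand":0,"dx":-0.015,"dy":-0.9,"dz":0,"wx":0,"wy":0,"wz":-0.015},{"hand":0,"dx":-0.015,"dy":-0.9,"dz":0,"wx":0,"wy":0,"wz":-0.015}]'
python3 - <<'E'
from h import *
plan([522,-411,170],down(180))
save('wrist','w7.png');i=imaging.camera_info('wrist')
l=landmark_of('wrist','bin_mouth');print(l and (l[0]['location'],l[0]['confidence'],atz(i,'wrist',l[0]['location'],125)))
E
```

```text
clock: 13.87
tool_pos: [534.9, -126.9, 271.7]
tcp_rot: [-0.005, 0.023, 1.0, 0.0]
wrist_force: [-0.5, -0.4, -0.9]
gripper_width: 10.6
grasp_force: 51.4
clock: 14.28
tool_pos: [530.2, -276.7, 271.5]
tcp_rot: [-0.005, 0.012, 1.0, 0.001]
wrist_force: [0.7, -0.7, -1.0]
gripper_width: 10.7
grasp_force: 51.4
clock: 14.87
tool_pos: [529.5, -410.9, 271.7]
tcp_rot: [-0.005, 0.001, 1.0, 0.001]
wrist_force: [0.9, 0.7, -1.6]
gripper_width: 10.9
grasp_force: 51.4
d [ 0.043 -0.002  0.678] w [ 0.001 -0.006 -0.001] rows> 3.0
([308.7, 209.2], 0.59, array([ 522.53265397, -385.92035119,  125.        ]))
```

View pics/w7.png

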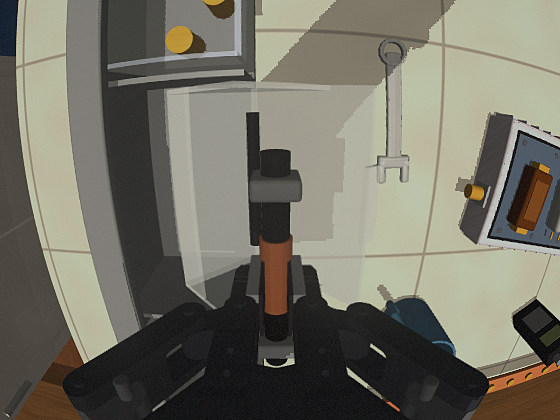

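The bin is directly below the held rod; its mouth is centred at x≈522 and the fixed rod shows at column 252. I'll lower and release.

```bash
python3 -m jog '[{"hand":0,"dx":0.043,"dy":0,"dz":0.15,"wx":0,"wy":-0.006,"wz":0},{"hand":0,"dx":0.043,"dy":0,"dz":0.35,"wx":0,"wy":-0.006,"wz":0},{"hand":0,"dx":0.043,"dy":0,"dz":0.55,"wx":0,"wy":-0.006,"wz":0},{"hand":0,"dx":0.043,"dy":0,"dz":0.7,"wx":0,"wy":-0.006,"wz":0},{"hand":0,"dx":0.043,"dy":0,"dz":0.75,"wx":0,"wy":-0.006,"wz":0},{"hand":0,"dx":0.043,"dy":0,"dz":0.75,"wx":0,"wy":-0.006,"wz":0},{"hand":0.5,"dx":0.043,"dy":0,"dz":0.75,"wx":0,"wy":-0.006,"wz":0},{"hand":0.5,"dx":0.043,"dy":0,"dz":0.75,"wx":0,"wy":-0.006,"wz":0},{"hand":0.5,"dx":0.043,"dy":0,"dz":0.75,"wx":0,"wy":-0.006,"wz":0},{"hand":0.5,"dx":0.043,"dy":0,"dz":0.75,"wx":0,"wy":-0.006,"wz":0}]'
python3 -m jog '[{"hand":0.6,"dx":0,"dy":0,"dz":-0.3,"wx":0,"wy":0,"wz":0},{"hand":0.6,"dx":0,"dy":0,"dz":-0.6,"wx":0,"wy":0,"wz":0},{"hand":0.6,"dx":0,"dy":0,"dz":-0.85,"wx":0,"wy":0,"wz":0},{"hand":0.6,"dx":0,"dy":0.3,"dz":-0.85,"wx":0,"wy":0,"wz":0},{"hand":0.6,"dx":0,"dy":0.6,"dz":-0.85,"wx":0,"wy":0,"wz":0},{"hand":0.6,"dx":0,"dy":1,"dz":-0.85,"wx":0,"wy":0,"wz":0},{"hand":0.6,"dx":0,"dy":1,"dz":-0.85,"wx":0,"wy":0,"wz":0}]'
python3 - <<'E'
from h import *
i=imaging.camera_info('wrist');save('wrist','w8.png')
for n in ['ferrite','mica']:
    for l in landmark_of('wrist',n): print(n,l['location'],l['confidence'],atz(i,'wrist',l['location'],50))
plan([533,-116.5,240],down(166))
E
```

```text
clock: 15.8
tool_pos: [523.9, -411.1, 163.1]
tcp_rot: [0.002, -0.0, 1.0, -0.001]
wrist_force: [1.2, 0.1, 0.5]
gripper_width: 42.7
grasp_force: 0.0
clock: 16.38
tool_pos: [523.3, -256.2, 290.1]
tcp_rot: [0.002, -0.002, 1.0, 0.001]
wrist_force: [-0.0, 0.2, 0.5]
gripper_width: 51.5
grasp_force: 0.0
ferrite [126.8, 182.5] 0.93 [ 522.55673307 -413.48760868   50.        ]
mica [405.4, 190.4] 0.72 [ 530.69288868 -119.5324529    50.        ]
d [-0.065  0.944  0.335] w [0.001 0.003 0.158] rows> 4.0
```

```bash
python3 -m jog '[{"hand":0.65,"dx":-0.065,"dy":0.944,"dz":0.335,"wx":0,"wy":0.003,"wz":0.165},{"hand":0.65,"dx":-0.065,"dy":0.944,"dz":0.335,"wx":0,"wy":0.003,"wz":0.165},{"hand":0.65,"dx":-0.065,"dy":0.944,"dz":0.335,"wx":0,"wy":0.003,"wz":0.165},{"hand":0.65,"dx":-0.065,"dy":0.944,"dz":0.335,"wx":0,"wy":0.003,"wz":0.165},{"hand":0.65,"dx":-0.065,"dy":0.944,"dz":0.335,"wx":0,"wy":0.003,"wz":0.165},{"hand":0.65,"dx":-0.065,"dy":0.944,"dz":0.335,"wx":0,"wy":0.003,"wz":0.165},{"hand":0.65,"dx":-0.065,"dy":0.944,"dz":0.335,"wx":0,"wy":0.003,"wz":0.165}]'
python3 lid.py w9.png mica,crystal
python3 -c "
from h import *
plan([532.5,-116.5,124],down(165))"
```

```text
clock: 17.12
tool_pos: [533.0, -121.3, 239.4]
tcp_rot: [-0.001, 0.13, 0.991, -0.0]
wrist_force: [0.1, -1.2, 1.1]
gripper_width: 55.3
grasp_force: 0.0
[ 533.  -121.3  239.4]
mica 0.75 rect [ 533.4 -118. ] [37.8 87.6] 76.44537353515625 lm [ 527.7 -117.9   50. ]
crystal 0.69 rect [548.6 -45.3] [38.  77.5] 83.04639434814453 lm [541.3 -42.8  50. ]
seam ([474.5, 107.4], array([494.7,  72.1,  50. ]))
d [0.006 0.024 0.767] w [ 0.    -0.001  0.001] rows> 3.0
```

View pics/w9.png

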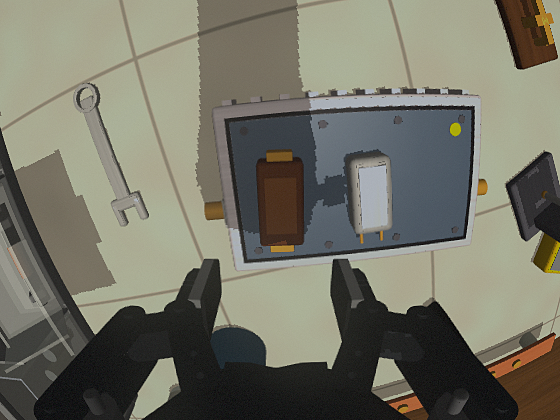

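Mica (281,200) is aligned with the fingers and the crystal (370,195) is still in place. Gripping mica.

```bash
python3 -m jog '[{"hand":0.65,"dx":0.005,"dy":0.021,"dz":0.25,"wx":0,"wy":0,"wz":0},{"hand":0.65,"dx":0.005,"dy":0.021,"dz":0.5,"wx":0,"wy":0,"wz":0},{"hand":0.65,"dx":0.005,"dy":0.021,"dz":0.68,"wx":0,"wy":0,"wz":0},{"hand":0.65,"dx":0.005,"dy":0.021,"dz":0.76,"wx":0,"wy":0,"wz":0},{"hand":0.65,"dx":0.005,"dy":0.021,"dz":0.765,"wx":0,"wy":0,"wz":0},{"hand":0,"dx":0.005,"dy":0.021,"dz":0.765,"wx":0,"wy":0,"wz":0},{"hand":0,"dx":0.005,"dy":0.021,"dz":0.765,"wx":0,"wy":0,"wz":0},{"hand":0,"dx":0.005,"dy":0.021,"dz":0.765,"wx":0,"wy":0,"wz":0},{"hand":0,"dx":0.005,"dy":0.021,"dz":0.765,"wx":0,"wy":0,"wz":0},{"hand":0,"dx":0.005,"dy":0.021,"dz":0.765,"wx":0,"wy":0,"wz":0}]' 60
python3 -m jog '[{"hand":0,"dx":0,"dy":0,"dz":0,"wx":0,"wy":0,"wz":0},{"hand":0,"dx":0,"dy":0,"dz":-0.2,"wx":0,"wy":0,"wz":0},{"hand":0,"dx":0,"dy":0,"dz":-0.45,"wx":0,"wy":0,"wz":0},{"hand":0,"dx":0,"dy":0,"dz":-0.7,"wx":0,"wy":0,"wz":0},{"hand":0,"dx":0,"dy":0,"dz":-0.95,"wx":0,"wy":0,"wz":0},{"hand":0,"dx":0,"dy":0,"dz":-1,"wx":0,"wy":0,"wz":0},{"hand":0,"dx":0,"dy":0,"dz":-1,"wx":0,"wy":0,"wz":0}]'
python3 -c "
from h import *
plan([522,-405,270],down(180))"
```

```text
clock: 18.25
tool_pos: [533.1, -115.9, 125.1]
tcp_rot: [-0.0, 0.129, 0.992, 0.0]
wrist_force: [-0.5, 0.9, 3.9]
gripper_width: 34.6
grasp_force: 60.7
clock: 18.83
tool_pos: [534.3, -116.2, 277.3]
tcp_rot: [0.002, 0.129, 0.992, 0.001]
wrist_force: [0.3, -1.1, -1.4]
gripper_width: 34.8
grasp_force: 60.4
d [-0.414 -1.882  0.047] w [ 0.001  0.002 -0.165] rows> 7.0
```

```bash
python3 -m jog '[{"hand":0,"dx":-0.04,"dy":-0.19,"dz":0.02,"wx":0,"wy":0,"wz":0},{"hand":0,"dx":-0.08,"dy":-0.38,"dz":0.02,"wx":0,"wy":0,"wz":0},{"hand":0,"dx":-0.125,"dy":-0.57,"dz":0.02,"wx":0,"wy":0,"wz":0},{"hand":0,"dx":-0.165,"dy":-0.76,"dz":0.02,"wx":0,"wy":0,"wz":0},{"hand":0,"dx":-0.207,"dy":-0.941,"dz":0.02,"wx":0,"wy":0,"wz":0}]'
python3 -m jog '[{"hand":0,"dx":-0.04,"dy":-0.19,"dz":0.02,"wx":0,"wy":0,"wz":-0.033},{"hand":0,"dx":-0.08,"dy":-0.38,"dz":0.02,"wx":0,"wy":0,"wz":-0.066},{"hand":0,"dx":-0.125,"dy":-0.57,"dz":0.02,"wx":0,"wy":0,"wz":-0.1},{"hand":0,"dx":-0.165,"dy":-0.76,"dz":0.02,"wx":0,"wy":0,"wz":-0.13},{"hand":0,"dx":-0.207,"dy":-0.92,"dz":0.02,"wx":0,"wy":0,"wz":-0.165},{"hand":0,"dx":-0.207,"dy":-0.941,"dz":0.02,"wx":0,"wy":0,"wz":-0.165},{"hand":0,"dx":-0.207,"dy":-0.941,"dz":0.02,"wx":0,"wy":0,"wz":-0.165}]'
python3 -c "
from h import *
plan([522,-405,167],down(180))"
```

```text
clock: 19.25
tool_pos: [525.7, -261.3, 268.9]
tcp_rot: [-0.003, 0.129, 0.992, 0.001]
wrist_force: [0.5, 0.5, -1.9]
gripper_width: 34.8
grasp_force: 60.3
clock: 19.83
tool_pos: [518.8, -406.5, 265.5]
tcp_rot: [-0.003, 0.002, 1.0, 0.001]
wrist_force: [0.4, 1.1, -1.4]
gripper_width: 34.7
grasp_force: 60.3
d [-0.025  0.009  0.657] w [ 0.001 -0.003 -0.002] rows> 3.0
```

```bash
python3 -m jog '[{"hand":0,"dx":-0.025,"dy":-0.05,"dz":0.15,"wx":0,"wy":-0.003,"wz":0},{"hand":0,"dx":-0.025,"dy":-0.057,"dz":0.35,"wx":0,"wy":-0.003,"wz":0},{"hand":0,"dx":-0.025,"dy":-0.057,"dz":0.55,"wx":0,"wy":-0.003,"wz":0},{"hand":0,"dx":-0.025,"dy":-0.057,"dz":0.63,"wx":0,"wy":-0.003,"wz":0},{"hand":0,"dx":-0.025,"dy":-0.057,"dz":0.63,"wx":0,"wy":-0.003,"wz":0},{"hand":0.55,"dx":-0.025,"dy":-0.057,"dz":0.63,"wx":0,"wy":-0.003,"wz":0},{"hand":0.55,"dx":-0.025,"dy":-0.057,"dz":0.63,"wx":0,"wy":-0.003,"wz":0},{"hand":0.6,"dx":-0.025,"dy":-0.057,"dz":0.63,"wx":0,"wy":-0.003,"wz":0},{"hand":0.6,"dx":-0.025,"dy":-0.057,"dz":0.63,"wx":0,"wy":-0.003,"wz":0}]'
python3 -m jog '[{"hand":0.6,"dx":0,"dy":0,"dz":-0.3,"wx":0,"wy":0,"wz":0},{"hand":0.6,"dx":0,"dy":0,"dz":-0.6,"wx":0,"wy":0,"wz":0},{"hand":0.6,"dx":0,"dy":0,"dz":-0.85,"wx":0,"wy":0,"wz":0},{"hand":0.6,"dx":0,"dy":0.3,"dz":-0.85,"wx":0,"wy":0,"wz":0},{"hand":0.6,"dx":0,"dy":0.6,"dz":-0.85,"wx":0,"wy":0,"wz":0},{"hand":0.6,"dx":0,"dy":1,"dz":-0.85,"wx":0,"wy":0,"wz":0},{"hand":0.6,"dx":0,"dy":1,"dz":-0.85,"wx":0,"wy":0,"wz":0}]'
python3 - <<'E'
from h import *
i=imaging.camera_info('wrist');save('wrist','w10.png')
for n in ['mica','crystal']:
    for l in landmark_of('wrist',n): print(n,l['location'],l['confidence'],atz(i,'wrist',l['location'],50))
plan([543,-100,260],down(171))
E
```

```text
clock: 20.58
tool_pos: [524.9, -413.6, 175.2]
tcp_rot: [0.002, -0.0, 1.0, -0.0]
wrist_force: [0.0, -0.7, -0.0]
gripper_width: 51.2
grasp_force: 0.0
clock: 21.17
tool_pos: [524.3, -258.7, 302.3]
tcp_rot: [0.002, -0.002, 1.0, 0.001]
wrist_force: [0.7, -0.5, -0.3]
gripper_width: 51.2
grasp_force: 0.0
mica [449.0, 314.7] 0.73 [716.62489999 -12.60057477  50.        ]
mica [124.9, 183.5] 0.57 [ 528.09912426 -424.63864749   50.        ]
crystal [457.0, 196.0] 0.89 [541.14082315 -47.27439788  50.        ]
crystal [557.8, 281.8] 0.48 [687.67313967 213.51779141  50.        ]
d [-0.126  1.071  0.284] w [0.001 0.003 0.103] rows> 5.0
```

Mica is in the bin. Crystal is next.

```bash
python3 -m jog '[{"hand":0.65,"dx":-0.12,"dy":1,"dz":0.3,"wx":0,"wy":0.003,"wz":0.1},{"hand":0.65,"dx":-0.12,"dy":1,"dz":0.3,"wx":0,"wy":0.003,"wz":0.1},{"hand":0.65,"dx":-0.12,"dy":1,"dz":0.3,"wx":0,"wy":0.003,"wz":0.1},{"hand":0.65,"dx":-0.12,"dy":1,"dz":0.3,"wx":0,"wy":0.003,"wz":0.1},{"hand":0.65,"dx":-0.12,"dy":1,"dz":0.3,"wx":0,"wy":0.003,"wz":0.1},{"hand":0.65,"dx":-0.12,"dy":1,"dz":0.3,"wx":0,"wy":0.003,"wz":0.1}]'
python3 -m jog '[{"hand":0.65,"dx":0.06,"dy":0.4,"dz":0.15,"wx":0,"wy":0,"wz":0},{"hand":0.65,"dx":0.06,"dy":0.4,"dz":0.15,"wx":0,"wy":0,"wz":0},{"hand":0.65,"dx":0.06,"dy":0.4,"dz":0.15,"wx":0,"wy":0,"wz":0},{"hand":0.65,"dx":0.06,"dy":0.4,"dz":0.15,"wx":0,"wy":0,"wz":0}]'
python3 lid.py w11.png crystal
python3 -c "
from h import *
plan([543,-46.5,124],down(171.5))"
```

```text
clock: 21.82
tool_pos: [542.4, -112.4, 256.1]
tcp_rot: [-0.001, 0.077, 0.997, 0.0]
wrist_force: [-0.4, -1.3, 0.4]
gripper_width: 55.2
grasp_force: 0.0
clock: 22.15
tool_pos: [542.7, -53.7, 234.0]
tcp_rot: [-0.001, 0.079, 0.997, 0.0]
wrist_force: [-0.3, -1.2, 1.1]
gripper_width: 55.3
grasp_force: 0.0
[542.7 -53.7 234. ]
crystal 0.7 rect [548.7 -46.9] [35.1 77.4] 82.86095428466797 lm [542.2 -44.4  50. ]
seam ([413.3, 126.4], array([496.2,  67.2,  50. ]))
d [0.006 0.056 0.736] w [ 0.    -0.001 -0.008] rows> 3.0
```

View pics/w11.png

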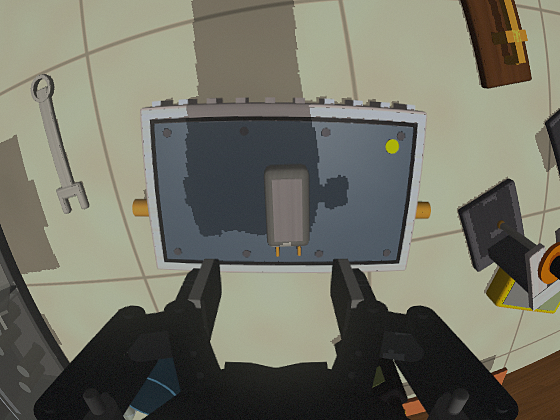

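The crystal (287,205) stands alone on the lid, aligned. Gripping it.

```bash
python3 -m jog '[{"hand":0.65,"dx":0.006,"dy":0.05,"dz":0.25,"wx":0,"wy":0,"wz":-0.008},{"hand":0.65,"dx":0.006,"dy":0.05,"dz":0.5,"wx":0,"wy":0,"wz":-0.008},{"hand":0.65,"dx":0.006,"dy":0.05,"dz":0.65,"wx":0,"wy":0,"wz":-0.008},{"hand":0.65,"dx":0.006,"dy":0.05,"dz":0.72,"wx":0,"wy":0,"wz":-0.008},{"hand":0.65,"dx":0.006,"dy":0.05,"dz":0.73,"wx":0,"wy":0,"wz":-0.008},{"hand":0,"dx":0.006,"dy":0.05,"dz":0.73,"wx":0,"wy":0,"wz":-0.008},{"hand":0,"dx":0.006,"dy":0.05,"dz":0.73,"wx":0,"wy":0,"wz":-0.008},{"hand":0,"dx":0.006,"dy":0.05,"dz":0.73,"wx":0,"wy":0,"wz":-0.008},{"hand":0,"dx":0.006,"dy":0.05,"dz":0.73,"wx":0,"wy":0,"wz":-0.008},{"hand":0,"dx":0.006,"dy":0.05,"dz":0.73,"wx":0,"wy":0,"wz":-0.008}]' 60
python3 -m jog '[{"hand":0,"dx":0,"dy":0,"dz":0,"wx":0,"wy":0,"wz":0},{"hand":0,"dx":0,"dy":0,"dz":-0.2,"wx":0,"wy":0,"wz":0},{"hand":0,"dx":0,"dy":0,"dz":-0.45,"wx":0,"wy":0,"wz":0},{"hand":0,"dx":0,"dy":0,"dz":-0.7,"wx":0,"wy":0,"wz":0},{"hand":0,"dx":0,"dy":0,"dz":-0.95,"wx":0,"wy":0,"wz":0},{"hand":0,"dx":0,"dy":0,"dz":-1,"wx":0,"wy":0,"wz":0},{"hand":0,"dx":0,"dy":0,"dz":-1,"wx":0,"wy":0,"wz":0}]'
python3 -c "
from h import *
plan([522,-413,270],down(180))"
```

```text
clock: 23.18
tool_pos: [543.4, -45.1, 125.9]
tcp_rot: [0.0, 0.072, 0.997, 0.001]
wrist_force: [-0.4, -0.8, 7.8]
gripper_width: 33.0
grasp_force: 61.0
clock: 23.77
tool_pos: [544.2, -45.1, 277.9]
tcp_rot: [0.002, 0.072, 0.997, 0.001]
wrist_force: [-0.2, -0.1, -1.4]
gripper_width: 32.7
grasp_force: 60.0
d [-0.206 -2.449  0.047] w [ 0.001  0.003 -0.092] rows> 9.0
```

```bash
python3 -m jog '[{"hand":0,"dx":-0.02,"dy":-0.18,"dz":0.02,"wx":0,"wy":0,"wz":0},{"hand":0,"dx":-0.04,"dy":-0.38,"dz":0.02,"wx":0,"wy":0,"wz":0},{"hand":0,"dx":-0.06,"dy":-0.58,"dz":0.02,"wx":0,"wy":0,"wz":0},{"hand":0,"dx":-0.08,"dy":-0.78,"dz":0.02,"wx":0,"wy":0,"wz":0},{"hand":0,"dx":-0.084,"dy":-1,"dz":0.02,"wx":0,"wy":0,"wz":0}]'
python3 -m jog '[{"hand":0,"dx":-0.02,"dy":-0.18,"dz":0,"wx":0,"wy":0,"wz":0},{"hand":0,"dx":-0.04,"dy":-0.38,"dz":0,"wx":0,"wy":0,"wz":0},{"hand":0,"dx":-0.06,"dy":-0.58,"dz":0,"wx":0,"wy":0,"wz":0},{"hand":0,"dx":-0.08,"dy":-0.78,"dz":0,"wx":0,"wy":0,"wz":0},{"hand":0,"dx":-0.084,"dy":-1,"dz":0,"wx":0,"wy":0,"wz":0}]'
python3 -m jog '[{"hand":0,"dx":-0.02,"dy":-0.15,"dz":0,"wx":0,"wy":0,"wz":-0.03},{"hand":0,"dx":-0.03,"dy":-0.3,"dz":0,"wx":0,"wy":0,"wz":-0.06},{"hand":0,"dx":-0.038,"dy":-0.449,"dz":0,"wx":0,"wy":0,"wz":-0.092},{"hand":0,"dx":-0.038,"dy":-0.449,"dz":0,"wx":0,"wy":0,"wz":-0.092},{"hand":0,"dx":-0.038,"dy":-0.449,"dz":0,"wx":0,"wy":0,"wz":-0.092}]'
python3 - <<'E'
from h import *
plan([523,-415,172],down(180))
i=imaging.camera_info('wrist');save('wrist','w12.png')
E
```

```text
clock: 24.18
tool_pos: [533.1, -195.6, 269.3]
tcp_rot: [-0.002, 0.071, 0.997, 0.001]
wrist_force: [0.7, 0.0, -0.6]
gripper_width: 32.6
grasp_force: 60.0
clock: 24.6
tool_pos: [524.2, -345.8, 268.9]
tcp_rot: [-0.002, 0.071, 0.997, 0.001]
wrist_force: [1.5, 0.3, -1.1]
gripper_width: 32.8
grasp_force: 60.0
clock: 25.02
tool_pos: [519.0, -414.1, 268.8]
tcp_rot: [-0.002, 0.001, 1.0, 0.001]
wrist_force: [0.8, 0.1, -1.7]
gripper_width: 32.3
grasp_force: 60.0
d [-0.03  -0.007  0.645] w [ 0.001 -0.003 -0.002] rows> 3.0
```

View pics/w12.png

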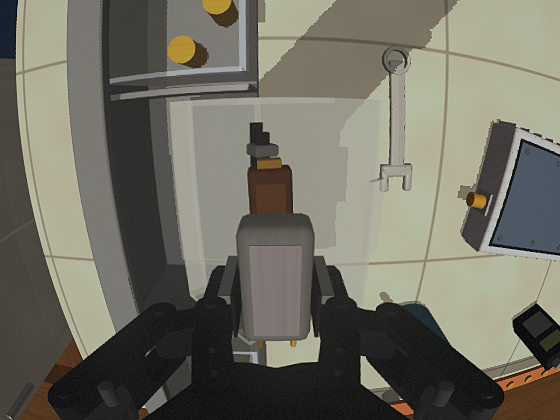

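Crystal is held over the bin; ferrite (260,140) and mica (270,185) lie at its bottom. I'll lower and release slightly higher.

```bash
python3 -m jog '[{"hand":0,"dx":-0.03,"dy":-0.007,"dz":0.15,"wx":0,"wy":-0.003,"wz":0},{"hand":0,"dx":-0.03,"dy":-0.007,"dz":0.35,"wx":0,"wy":-0.003,"wz":0},{"hand":0,"dx":-0.03,"dy":-0.007,"dz":0.5,"wx":0,"wy":-0.003,"wz":0},{"hand":0,"dx":-0.03,"dy":-0.007,"dz":0.58,"wx":0,"wy":-0.003,"wz":0},{"hand":0,"dx":-0.03,"dy":-0.007,"dz":0.58,"wx":0,"wy":-0.003,"wz":0},{"hand":0.5,"dx":-0.03,"dy":-0.007,"dz":0.58,"wx":0,"wy":-0.003,"wz":0},{"hand":0.55,"dx":-0.03,"dy":-0.007,"dz":0.58,"wx":0,"wy":-0.003,"wz":0},{"hand":0.6,"dx":-0.03,"dy":-0.007,"dz":0.58,"wx":0,"wy":-0.003,"wz":0},{"hand":0.6,"dx":-0.03,"dy":-0.007,"dz":0.58,"wx":0,"wy":-0.003,"wz":0}]'
python3 -m jog '[{"hand":0.6,"dx":0,"dy":0,"dz":-0.3,"wx":0,"wy":0,"wz":0},{"hand":0.6,"dx":0,"dy":0,"dz":-0.6,"wx":0,"wy":0,"wz":0},{"hand":0.6,"dx":0,"dy":0,"dz":-0.85,"wx":0,"wy":0,"wz":0},{"hand":0.6,"dx":0,"dy":0.3,"dz":-0.85,"wx":0,"wy":0,"wz":0},{"hand":0.6,"dx":0,"dy":0.6,"dz":-0.85,"wx":0,"wy":0,"wz":0},{"hand":0.6,"dx":0,"dy":1,"dz":-0.85,"wx":0,"wy":0,"wz":0},{"hand":0.6,"dx":0,"dy":1,"dz":-0.85,"wx":0,"wy":0,"wz":0}]'
python3 - <<'E'
from h import *
i=imaging.camera_info('wrist');save('wrist','w13.png')
for n in ['ferrite','mica','crystal']:
    for l in landmark_of('wrist',n)[:1]: print(n,l['location'],l['confidence'],atz(i,'wrist',l['location'],60))
p,d=imaging.snapshot('side');i=imaging.camera_info('side')
for n in ['ferrite','mica','crystal']:
    for l in cut_out('side',n)[:1]:
        P=cloud(i,d,l['pixels']);print(n,l['location'],l['confidence'],np.median(P,0),P[:,2].max())
plan([500,60,330],down(170.3))
E
```

```text
clock: 25.82
tool_pos: [525.3, -414.3, 185.4]
tcp_rot: [0.002, -0.0, 1.0, -0.0]
wrist_force: [0.1, 0.5, -0.0]
gripper_width: 51.3
grasp_force: 0.0
clock: 26.4
tool_pos: [524.9, -259.6, 312.7]
tcp_rot: [0.002, -0.002, 1.0, 0.001]
wrist_force: [0.2, 0.8, -0.6]
gripper_width: 51.2
grasp_force: 0.0
crystal [125.8, 185.7] 0.78 [ 531.22828604 -424.74490421   60.        ]
ferrite [210.4, 312.2] 0.37 [621.36352971 197.28703338  18.3762909 ] 182.50634619922758
crystal [353.9, 157.0] 0.79 [ 523.13092679 -398.91117262  105.58779655] 126.82507683922609
d [ 0.165  2.172 -0.122] w [0.    0.002 0.106] rows> 8.0
```

View pics/w13.png

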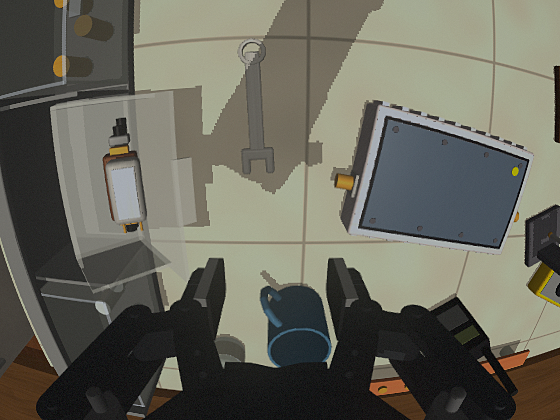

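All three parts lie in the bin, crystal on top at (125,187), and the lid is empty. I check the crystal's height from depth, and amp and probe from the numbers.

Run:
```python
from h import *
np.set_printoptions(precision=1,suppress=True)
p,d=save('wrist','w14.png');i=imaging.camera_info('wrist');R=np.array(i['R']);
for u in [(120,180),(125,200),(455,190),(515,172),(119,142),(121,125)]:
    o,v=ray(i,'wrist',u);z=d[u[1],u[0]];print(u,z,o+v*z/(R@v)[2])
np.save('w14d.npy',d)
```

```text
(120, 180) 279.80383 [ 509.2 -411.1  109.2]
(125, 200) 285.1795 [ 528.6 -408.1  110.3]
(455, 190) 344.6647 [536.7 -53.4  50.1]
(515, 172) 336.01462 [511.   40.3  50.2]
(119, 142) 305.86157 [ 478.4 -427.7   70.7]
(121, 125) 322.9772 [ 462.5 -435.6   47. ]
```

```bash
python3 -m jog '[{"hand":0.6,"dx":0,"dy":1,"dz":-0.12,"wx":0,"wy":0,"wz":0},{"hand":0.6,"dx":0,"dy":1,"dz":-0.12,"wx":0,"wy":0,"wz":0},{"hand":0.6,"dx":0,"dy":1,"dz":-0.12,"wx":0,"wy":0,"wz":0},{"hand":0.6,"dx":0,"dy":1,"dz":-0.12,"wx":0,"wy":0,"wz":0},{"hand":0.6,"dx":0,"dy":1,"dz":-0.12,"wx":0,"wy":0,"wz":0}]'
python3 -m jog '[{"hand":0.6,"dx":0,"dy":0.9,"dz":0,"wx":0,"wy":0,"wz":0},{"hand":0.6,"dx":0,"dy":0.9,"dz":0,"wx":0,"wy":0,"wz":0},{"hand":0.6,"dx":0,"dy":0.9,"dz":0,"wx":0,"wy":0,"wz":0},{"hand":0.6,"dx":0,"dy":0.9,"dz":0,"wx":0,"wy":0,"wz":0},{"hand":0.6,"dx":0,"dy":0.9,"dz":0,"wx":0,"wy":0,"wz":0}]'
python3 - <<'E'
from h import *
print(pose()[0]);plan([600,150,330],down(170.3))
E
```

```text
clock: 27.27
tool_pos: [525.1, -108.1, 330.1]
tcp_rot: [0.002, -0.004, 1.0, 0.002]
wrist_force: [0.4, 0.1, 0.0]
gripper_width: 51.3
grasp_force: 0.0
clock: 27.68
tool_pos: [524.5, 24.6, 329.6]
tcp_rot: [0.001, -0.003, 1.0, 0.001]
wrist_force: [-0.5, 0.0, -0.1]
gripper_width: 51.1
grasp_force: 0.0
[524.49631564  24.57710092 329.57623582]
d [-0.508  0.833  0.   ] w [0.002 0.001 0.111] rows> 4.0
```

```bash
cat > wc.py <<'E'
from h import *
np.set_printoptions(precision=1,suppress=True)
def wcloud(fn):
    p,d=save('wrist',fn);i=imaging.camera_info('wrist');K=np.array(i['K']);R=np.array(i['R']);t=np.array(i['t'])
    v,u=np.mgrid[0:420,0:560];x=(u-K[0,2])/K[0,0];y=(v-K[1,2])/K[1,1];r=np.hypot(x,y)+1e-9
    a=np.tan(np.minimum(r,1.4))/r*d
    P=np.dstack([x*a,y*a,d]); W=(P-t)@R; W[d<=0]=np.nan; return p,W
def amp(W,p):
    m=np.nan_to_num(np.abs(W[...,2]-50)<2.5)&(np.abs(W[...,0]-539)<110)&(np.abs(W[...,1]+47)<160)
    n,l,s,_=cv2.connectedComponentsWithStats(m.astype(np.uint8));k=1+np.argmax(s[1:,4]);Q=W[l==k]
    r=cv2.minAreaRect(Q[:,:2].astype(np.float32));print('amp',len(Q),Q[:,2].mean(),np.array(r[0]),np.array(r[1]),r[2])
    # yellow dot
    y=(p[...,0]>180)&(p[...,1]>180)&(p[...,2]<80)&m
    if y.sum(): print('dot',y.sum(),np.nanmean(W[y],0))
E
python3 - <<'E'
from wc import *
p,W=wcloud('w15.png');amp(W,p)
E
python3 -m jog '[{"hand":0.6,"dx":-0.508,"dy":0.833,"dz":0,"wx":0.002,"wy":0.001,"wz":0.111},{"hand":0.6,"dx":-0.508,"dy":0.833,"dz":0,"wx":0.002,"wy":0.001,"wz":0.111},{"hand":0.6,"dx":-0.508,"dy":0.833,"dz":0,"wx":0.002,"wy":0.001,"wz":0.111},{"hand":0.6,"dx":-0.508,"dy":0.833,"dz":0,"wx":0.002,"wy":0.001,"wz":0.111},{"hand":0.6,"dx":-0.508,"dy":0.833,"dz":0,"wx":0.002,"wy":0.001,"wz":0.111},{"hand":0.6,"dx":-0.508,"dy":0.833,"dz":0,"wx":0.002,"wy":0.001,"wz":0.111},{"hand":0.6,"dx":-0.508,"dy":0.833,"dz":0,"wx":0.002,"wy":0.001,"wz":0.111}]'
cat > pr.py <<'E'
from wc import *
import sys
p,W=wcloud(sys.argv[1]);print(pose()[0])
for n,z in [('probe',118),('rest',118)]:
    i=imaging.camera_info('wrist')
    for l in landmark_of('wrist',n)[:1]: print(n,l['location'],l['confidence'],atz(i,'wrist',l['location'],z))
l=cut_out('wrist','probe')
near=np.nan_to_num(np.hypot(W[...,0]-617,W[...,1]-190)<45)
for lo,hi in [(177,186),(120.5,127),(114.5,120.5)]:
    Q=W[near&(W[...,2]>lo)&(W[...,2]<hi)]
    if len(Q)>5:
        c,r=cv2.minEnclosingCircle(Q[:,:2].astype(np.float32));q=cv2.minAreaRect(Q[:,:2].astype(np.float32));print(lo,len(Q),Q.mean(0),'circ',np.array(c),r,'rect',np.array(q[0]),np.array(q[1]),q[2])
E
python3 pr.py w16.png
```

```text
amp 24123 49.84946967269501 [538.2 -49.4] [238.9 150. ] 80.27096557617188
clock: 28.32
tool_pos: [600.9, 143.0, 329.8]
tcp_rot: [0.0, 0.089, 0.996, -0.002]
wrist_force: [-0.4, -1.2, -1.0]
gripper_width: 51.1
grasp_force: 0.0
[600.7 142.9 330.1]
probe [326.3, 196.8] 0.73 [614.  186.8 118. ]
177 527 [613.7 186.5 180.8] circ [614.1 186.5] 10.144604682922363 rect [614.2 186.8] [19.  19.2] 85.27115631103516
120.5 915 [609.8 185.  122.9] circ [614.1 186.7] 20.159021377563477 rect [612.5 185.9] [36.5 39.1] 19.166292190551758
114.5 2377 [622.2 193.8 117.9] circ [619.6 190.7] 42.629058837890625 rect [623.6 192.3] [71.4 60. ] 20.909229278564453
```

```bash
python3 -c "
from h import *
plan([614.1,186.6,275],down(170.3))"
python3 - <<'E'
from wc import *
p,W=wcloud('w17.png');amp(W,p)
E
```

```text
d [-0.039  0.296  0.369] w [-0.001  0.001 -0.005] rows> 2.0
amp 19593 49.71117308741329 [538.6 -45.9] [239.3 148.8] 80.4948501586914
```

```bash
python3 -m jog '[{"hand":0.6,"dx":-0.039,"dy":0.296,"dz":0.369,"wx":-0.001,"wy":0.001,"wz":-0.005},{"hand":0.6,"dx":-0.039,"dy":0.296,"dz":0.369,"wx":-0.001,"wy":0.001,"wz":-0.005},{"hand":0.6,"dx":-0.039,"dy":0.296,"dz":0.369,"wx":-0.001,"wy":0.001,"wz":-0.005},{"hand":0.6,"dx":-0.039,"dy":0.296,"dz":0.369,"wx":-0.001,"wy":0.001,"wz":-0.005},{"hand":0.6,"dx":-0.039,"dy":0.296,"dz":0.369,"wx":-0.001,"wy":0.001,"wz":-0.005},{"hand":0.6,"dx":-0.039,"dy":0.296,"dz":0.369,"wx":-0.001,"wy":0.001,"wz":-0.005}]'
python3 pr.py w18.png;python3 -c "
from wc import *
plan([614.1,186.6,200],down(170.3))
p,W=wcloud('w19.png');amp(W,p)
print(pose()[0])
"
```

```text
clock: 29.07
tool_pos: [614.6, 187.2, 276.1]
tcp_rot: [0.001, 0.084, 0.996, 0.0]
wrist_force: [0.2, -1.2, 0.0]
gripper_width: 51.4
grasp_force: 0.0
[614.6 187.3 276.2]
probe [275.5, 211.1] 0.69 [613.9 187.  118. ]
177 875 [613.8 186.8 180.5] circ [614.6 187.2] 10.192375183105469 rect [614.4 186.7] [18.4 20.2] 79.29318237304688
120.5 1386 [609.4 187.6 122.7] circ [614.4 186.8] 20.176498413085938 rect [612.6 187.2] [39.2 36.2] 80.45686340332031
114.5 3342 [619.9 198.5 117.6] circ [620.6 190.5] 42.87783432006836 rect [623.9 192.3] [71.3 60.6] 20.9587345123291
d [ 0.  -0.   0.5] w [0. 0. 0.] rows> 2.0
amp 19402 49.58793348111847 [538.4 -45.8] [238.8 148.4] 80.46175384521484
dot 30 [510.4  47.8  50.4]
[614.2 188.  275.5]
```

```bash
python3 -m jog '[{"hand":0.6,"dx":0,"dy":0,"dz":0.2,"wx":0,"wy":0,"wz":0},{"hand":0.6,"dx":0,"dy":0,"dz":0.4,"wx":0,"wy":0,"wz":0},{"hand":0.6,"dx":0,"dy":0,"dz":0.5,"wx":0,"wy":0,"wz":0},{"hand":0.6,"dx":0,"dy":0,"dz":0.5,"wx":0,"wy":0,"wz":0},{"hand":0,"dx":0,"dy":0,"dz":0.5,"wx":0,"wy":0,"wz":0},{"hand":0,"dx":0,"dy":0,"dz":0.5,"wx":0,"wy":0,"wz":0},{"hand":0,"dx":0,"dy":0,"dz":0.5,"wx":0,"wy":0,"wz":0},{"hand":0,"dx":0,"dy":0,"dz":0.5,"wx":0,"wy":0,"wz":0},{"hand":0,"dx":0,"dy":0,"dz":0.5,"wx":0,"wy":0,"wz":0},{"hand":0,"dx":0,"dy":0,"dz":0.5,"wx":0,"wy":0,"wz":0}]' 80
python3 -c "
from h import *
for _ in range(3): print(pose()[0])"
python3 -m jog '[{"hand":0,"dx":0,"dy":0,"dz":-0.1,"wx":0,"wy":0,"wz":0},{"hand":0,"dx":0,"dy":0,"dz":-0.25,"wx":0,"wy":0,"wz":0},{"hand":0,"dx":0,"dy":0,"dz":-0.4,"wx":0,"wy":0,"wz":0},{"hand":0,"dx":0,"dy":0,"dz":-0.55,"wx":0,"wy":0,"wz":0},{"hand":0,"dx":0,"dy":0,"dz":-0.7,"wx":0,"wy":0,"wz":0},{"hand":0,"dx":0,"dy":0,"dz":-0.85,"wx":0,"wy":0,"wz":0},{"hand":0,"dx":0,"dy":0,"dz":-0.95,"wx":0,"wy":0,"wz":0},{"hand":0,"dx":0,"dy":0,"dz":-0.95,"wx":0,"wy":0,"wz":0},{"hand":0,"dx":0,"dy":0,"dz":-0.95,"wx":0,"wy":0,"wz":0}]'
python3 -c "
from h import *
i=imaging.camera_info('wrist');save('wrist','w20.png')
for n in ['probe','probe_tip']:
  for l in landmark_of('wrist',n)[:1]: print(n,l['location'],l['confidence'])
print(pose()[0]); print(pose()[1].as_matrix())"
```

```text
clock: 30.15
tool_pos: [614.9, 188.8, 201.7]
tcp_rot: [0.001, 0.083, 0.997, 0.001]
wrist_force: [-0.6, 0.4, 7.5]
gripper_width: 15.9
grasp_force: 77.8
[614.92787653 188.76191801 201.724138  ]
[614.92787653 188.76191801 201.724138  ]
[614.92787653 188.76191801 201.724138  ]
clock: 30.9
tool_pos: [614.3, 188.5, 343.4]
tcp_rot: [0.001, 0.083, 0.997, 0.001]
wrist_force: [-0.1, -0.2, -0.8]
gripper_width: 16.1
grasp_force: 78.0
probe [274.3, 258.8] 0.61
probe_tip [274.9, 205.1] 0.61
[613.48777602 188.37163045 340.97762238]
[[-9.86210726e-01  1.65474354e-01 -2.57718988e-03]
 [ 1.65476461e-01  9.86213542e-01 -6.25286326e-04]
 [ 2.43819071e-03 -1.04312834e-03 -9.99996484e-01]]
```

Run:
```python
from h import *
np.set_printoptions(precision=2,suppress=True)
p,r=pose();i=imaging.camera_info('wrist')
o,v=ray(i,'wrist',(274.9,205.1)); T=r.inv()
o=T.apply(o-p);v=T.apply(v);print('tip tool',o+v*(178.5-o[2])/v[2])
o,v=ray(i,'wrist',(274.3,258.8));o=T.apply(o-p);v=T.apply(v);print('disc tool',o+v*(83-o[2])/v[2])
plan([494.3,70.5,275],down(170.4))
```

```text
tip tool [ -1.57  -0.88 178.5 ]
disc tool [ 1.48 -1.04 83.  ]
d [ 0.65 -0.91  0.44] w [-0. -0.  0.] rows> 5.0
```

```bash
python3 -m jog '[{"hand":0,"dx":0.08,"dy":-0.11,"dz":0,"wx":0,"wy":0,"wz":0},{"hand":0,"dx":0.2,"dy":-0.28,"dz":0,"wx":0,"wy":0,"wz":0},{"hand":0,"dx":0.32,"dy":-0.45,"dz":0,"wx":0,"wy":0,"wz":0},{"hand":0,"dx":0.44,"dy":-0.62,"dz":0.1,"wx":0,"wy":0,"wz":0},{"hand":0,"dx":0.56,"dy":-0.79,"dz":0.25,"wx":0,"wy":0,"wz":0},{"hand":0,"dx":0.65,"dy":-0.91,"dz":0.38,"wx":0,"wy":0,"wz":0},{"hand":0,"dx":0.65,"dy":-0.91,"dz":0.44,"wx":0,"wy":0,"wz":0},{"hand":0,"dx":0.65,"dy":-0.91,"dz":0.44,"wx":0,"wy":0,"wz":0},{"hand":0,"dx":0.65,"dy":-0.91,"dz":0.44,"wx":0,"wy":0,"wz":0}]'
cat > tip.py <<'E'
import sys
from wc import *
np.set_printoptions(precision=1,suppress=True)
p,W=wcloud(sys.argv[1]);P,r=pose();i=imaging.camera_info('wrist');print(P,r.as_matrix()[:,2]);amp(W,p)
T=r.inv()
for l in landmark_of('wrist','probe_tip')[:1]:
    o,v=ray(i,'wrist',l['location']);o=T.apply(o-P);v=T.apply(v);print('tip',l['location'],l['confidence'],'tool',o+v*(178.5-o[2])/v[2])
for l in landmark_of('wrist','seam_start')[:1]: print('seam',l['location'],l['confidence'],atz(i,'wrist',l['location'],50))
# ball from depth: points around axis in tool frame
B=T.apply((W.reshape(-1,3)-P));k=np.nan_to_num((np.hypot(B[:,0],B[:,1])<16)&(B[:,2]>125)&(B[:,2]<190));Q=B[k]
if len(Q):
  print('stem/ball pts',len(Q),'zmax',Q[:,2].max())
  for a,b in [(125,140),(140,155),(155,167),(167,190)]:
    q=Q[(Q[:,2]>=a)&(Q[:,2]<b)]
    if len(q): print(a,len(q),q.mean(0),np.ptp(q,0))
E
python3 tip.py w21.png
```

```text
clock: 31.8
tool_pos: [495.3, 70.5, 276.0]
tcp_rot: [-0.001, 0.083, 0.997, -0.0]
wrist_force: [0.4, -0.1, -0.2]
gripper_width: 16.0
grasp_force: 78.0
[496.   70.8 276.5] [-0.  0. -1.]
amp 21389 50.30618676889006 [539.1 -45.8] [239.5 149.3] 80.63595581054688
tip [275.7, 204.4] 0.69 tool [ -1.   -0.2 178.5]
seam [274.4, 185.2] 0.76 [494.1  69.7  50. ]
stem/ball pts 286 zmax 175.2163580810666
125 98 [  3.4  -0.4 132.7] [ 3.7  7.6 14.9]
140 78 [  3.5  -0.6 147.4] [ 4.1  7.9 14.5]
155 51 [  3.5  -0.4 160.8] [ 2.8  6.9 11.7]
167 59 [  3.5  -0.4 171.2] [6.5 8.7 8. ]
```

```bash
python3 -m jog '[{"hand":0,"dx":0.007,"dy":0,"dz":0.06,"wx":0,"wy":0,"wz":0},{"hand":0,"dx":0.007,"dy":0,"dz":0.12,"wx":0,"wy":0,"wz":0},{"hand":0,"dx":0.007,"dy":0,"dz":0.17,"wx":0,"wy":0,"wz":0},{"hand":0,"dx":0.007,"dy":0,"dz":0.2,"wx":0,"wy":0,"wz":0},{"hand":0,"dx":0.007,"dy":0,"dz":0.22,"wx":0,"wy":0,"wz":0},{"hand":0,"dx":0.007,"dy":0,"dz":0.24,"wx":0,"wy":0,"wz":0},{"hand":0,"dx":0.007,"dy":0,"dz":0.26,"wx":0,"wy":0,"wz":0},{"hand":0,"dx":0.007,"dy":0,"dz":0.275,"wx":0,"wy":0,"wz":0},{"hand":0,"dx":0.007,"dy":0,"dz":0.29,"wx":0,"wy":0,"wz":0},{"hand":0,"dx":0.007,"dy":0,"dz":0.29,"wx":0,"wy":0,"wz":0}]'
python3 tip.py w22.png
```

```text
clock: 32.78
tool_pos: [494.0, 70.1, 232.5]
tcp_rot: [-0.001, 0.083, 0.997, -0.0]
wrist_force: [0.2, -0.0, -1.3]
gripper_width: 16.3
grasp_force: 78.0
[494.1  70.2 232.7] [-0.  0. -1.]
amp 23103 49.94815091810672 [538.5 -46.5] [239.2 149.9] 80.57262420654297
tip [274.4, 207.0] 0.85 tool [ -3.2  -1.3 178.5]
seam [276.4, 204.0] 0.58 [496.1  70.2  50. ]
stem/ball pts 1071 zmax 189.43464454430824
125 97 [  3.4  -0.5 132.4] [ 4.1  7.6 15. ]
140 78 [  3.5  -0.6 147.2] [ 4.2  7.9 14.9]
155 53 [  3.6  -0.5 160.8] [ 3.5  7.5 11.6]
167 843 [  1.4  -1.3 183.2] [27.1 27.4 22.2]
```

View pics/w22.png

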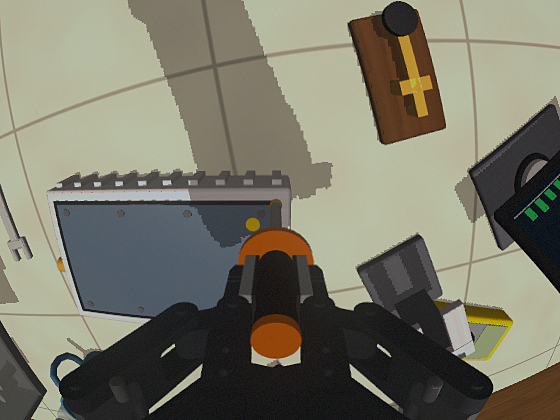

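The tip (275,206) sits on the seam corner (276,204) by the yellow dot. I trace the first side at about 2 cm/s: tool −x is amp +x.

```bash
f(){ grep -E 'tool_pos|width|wrist_force' | tr '\n' ' '; echo; }
python3 -m jog '[{"hand":0,"dx":-0.012,"dy":0,"dz":0.005,"wx":0,"wy":0,"wz":0},{"hand":0,"dx":-0.024,"dy":0,"dz":0.01,"wx":0,"wy":0,"wz":0},{"hand":0,"dx":-0.036,"dy":0,"dz":0.01,"wx":0,"wy":0,"wz":0},{"hand":0,"dx":-0.048,"dy":0,"dz":0.01,"wx":0,"wy":0,"wz":0},{"hand":0,"dx":-0.06,"dy":0,"dz":0.01,"wx":0,"wy":0,"wz":0},{"hand":0,"dx":-0.072,"dy":0,"dz":0.01,"wx":0,"wy":0,"wz":0},{"hand":0,"dx":-0.084,"dy":0,"dz":0.01,"wx":0,"wy":0,"wz":0},{"hand":0,"dx":-0.096,"dy":0,"dz":0.01,"wx":0,"wy":0,"wz":0},{"hand":0,"dx":-0.108,"dy":0,"dz":0.01,"wx":0,"wy":0,"wz":0},{"hand":0,"dx":-0.12,"dy":0,"dz":0.01,"wx":0,"wy":0,"wz":0}]' | f
python3 -m jog '[{"hand":0,"dx":-0.012,"dy":0,"dz":0,"wx":0,"wy":0,"wz":0},{"hand":0,"dx":-0.024,"dy":0,"dz":0,"wx":0,"wy":0,"wz":0},{"hand":0,"dx":-0.036,"dy":0,"dz":0,"wx":0,"wy":0,"wz":0},{"hand":0,"dx":-0.048,"dy":0,"dz":0,"wx":0,"wy":0,"wz":0},{"hand":0,"dx":-0.06,"dy":0,"dz":0,"wx":0,"wy":0,"wz":0},{"hand":0,"dx":-0.072,"dy":0,"dz":0,"wx":0,"wy":0,"wz":0},{"hand":0,"dx":-0.084,"dy":0,"dz":0,"wx":0,"wy":0,"wz":0},{"hand":0,"dx":-0.096,"dy":0,"dz":0,"wx":0,"wy":0,"wz":0},{"hand":0,"dx":-0.108,"dy":0,"dz":0,"wx":0,"wy":0,"wz":0},{"hand":0,"dx":-0.12,"dy":0,"dz":0,"wx":0,"wy":0,"wz":0}]' | f
python3 -m jog '[{"hand":0,"dx":-0.012,"dy":0,"dz":0,"wx":0,"wy":0,"wz":0},{"hand":0,"dx":-0.024,"dy":0,"dz":0,"wx":0,"wy":0,"wz":0},{"hand":0,"dx":-0.036,"dy":0,"dz":0,"wx":0,"wy":0,"wz":0},{"hand":0,"dx":-0.048,"dy":0,"dz":0,"wx":0,"wy":0,"wz":0},{"hand":0,"dx":-0.06,"dy":0,"dz":0,"wx":0,"wy":0,"wz":0},{"hand":0,"dx":-0.072,"dy":0,"dz":0,"wx":0,"wy":0,"wz":0},{"hand":0,"dx":-0.084,"dy":0,"dz":0,"wx":0,"wy":0,"wz":0},{"hand":0,"dx":-0.096,"dy":0,"dz":0,"wx":0,"wy":0,"wz":0},{"hand":0,"dx":-0.108,"dy":0,"dz":0,"wx":0,"wy":0,"wz":0},{"hand":0,"dx":-0.12,"dy":0,"dz":0,"wx":0,"wy":0,"wz":0}]' | f
python3 -m jog '[{"hand":0,"dx":-0.012,"dy":0,"dz":0,"wx":0,"wy":0,"wz":0},{"hand":0,"dx":-0.024,"dy":0,"dz":0,"wx":0,"wy":0,"wz":0},{"hand":0,"dx":-0.036,"dy":0,"dz":0,"wx":0,"wy":0,"wz":0},{"hand":0,"dx":-0.048,"dy":0,"dz":0,"wx":0,"wy":0,"wz":0},{"hand":0,"dx":-0.06,"dy":0,"dz":0,"wx":0,"wy":0,"wz":0},{"hand":0,"dx":-0.072,"dy":0,"dz":0,"wx":0,"wy":0,"wz":0},{"hand":0,"dx":-0.084,"dy":0,"dz":0,"wx":0,"wy":0,"wz":0},{"hand":0,"dx":-0.096,"dy":0,"dz":0,"wx":0,"wy":0,"wz":0},{"hand":0,"dx":-0.108,"dy":0,"dz":0,"wx":0,"wy":0,"wz":0},{"hand":0,"dx":-0.12,"dy":0,"dz":0,"wx":0,"wy":0,"wz":0}]' | f
python3 tip.py w23.png; python3 -c "
from h import *
plan([494.1+.986*63,70.3-.166*63,231],down(170.4))"
```

```text
tool_pos: [512.1, 67.2, 231.3] wrist_force: [0.6, 0.2, 0.0] gripper_width: 16.1 
tool_pos: [529.8, 64.2, 231.3] wrist_force: [0.7, 0.1, -0.2] gripper_width: 16.1 
tool_pos: [547.6, 61.2, 231.3] wrist_force: [0.8, -0.1, -1.5] gripper_width: 16.3 
tool_pos: [565.3, 58.2, 231.2] wrist_force: [-0.3, -0.1, -0.7] gripper_width: 16.1 
[565.6  58.2 231.3] [-0.  0. -1.]
amp 36884 49.76582287895795 [538.6 -46.7] [239.4 148.6] 80.466552734375
tip [274.2, 205.9] 0.86 tool [ -2.3  -1.4 178.5]
seam [275.8, 110.5] 0.97 [492.8  70.2  50. ]
stem/ball pts 1108 zmax 185.98381140297892
125 97 [  3.5  -0.4 132.3] [ 3.4  7.6 14.5]
140 81 [  3.4  -0.7 147.2] [ 4.   7.9 14.8]
155 56 [  3.6  -0.5 161. ] [ 3.7  7.5 11.5]
167 874 [  2.2  -1.2 181.3] [30.7 27.3 18.5]
d [0.061 0.001 0.002] w [-0.    -0.     0.001] rows> 1.0
```

```bash
f(){ grep -E 'tool_pos|width|wrist_force' | tr '\n' ' '; echo; }
python3 -m jog '[{"hand":0,"dx":-0.012,"dy":0,"dz":0,"wx":0,"wy":0,"wz":0},{"hand":0,"dx":-0.024,"dy":0,"dz":0,"wx":0,"wy":0,"wz":0},{"hand":0,"dx":-0.036,"dy":0,"dz":0,"wx":0,"wy":0,"wz":0},{"hand":0,"dx":-0.048,"dy":0,"dz":0,"wx":0,"wy":0,"wz":0},{"hand":0,"dx":-0.06,"dy":0,"dz":0,"wx":0,"wy":0,"wz":0},{"hand":0,"dx":-0.072,"dy":0,"dz":0,"wx":0,"wy":0,"wz":0},{"hand":0,"dx":-0.084,"dy":0,"dz":0,"wx":0,"wy":0,"wz":0},{"hand":0,"dx":-0.096,"dy":0,"dz":0,"wx":0,"wy":0,"wz":0},{"hand":0,"dx":-0.108,"dy":0,"dz":0,"wx":0,"wy":0,"wz":0},{"hand":0,"dx":-0.12,"dy":0,"dz":0,"wx":0,"wy":0,"wz":0}]' | f
python3 -m jog '[{"hand":0,"dx":-0.012,"dy":0,"dz":0,"wx":0,"wy":0,"wz":0},{"hand":0,"dx":-0.024,"dy":0,"dz":0,"wx":0,"wy":0,"wz":0},{"hand":0,"dx":-0.036,"dy":0,"dz":0,"wx":0,"wy":0,"wz":0},{"hand":0,"dx":-0.048,"dy":0,"dz":0,"wx":0,"wy":0,"wz":0},{"hand":0,"dx":-0.06,"dy":0,"dz":0,"wx":0,"wy":0,"wz":0},{"hand":0,"dx":-0.072,"dy":0,"dz":0,"wx":0,"wy":0,"wz":0},{"hand":0,"dx":-0.084,"dy":0,"dz":0,"wx":0,"wy":0,"wz":0},{"hand":0,"dx":-0.096,"dy":0,"dz":0,"wx":0,"wy":0,"wz":0},{"hand":0,"dx":-0.108,"dy":0,"dz":0,"wx":0,"wy":0,"wz":0},{"hand":0,"dx":-0.12,"dy":0,"dz":0,"wx":0,"wy":0,"wz":0}]' | f
python3 -m jog '[{"hand":0,"dx":-0.012,"dy":0,"dz":0,"wx":0,"wy":0,"wz":0},{"hand":0,"dx":-0.024,"dy":0,"dz":0,"wx":0,"wy":0,"wz":0},{"hand":0,"dx":-0.036,"dy":0,"dz":0,"wx":0,"wy":0,"wz":0},{"hand":0,"dx":-0.048,"dy":0,"dz":0,"wx":0,"wy":0,"wz":0},{"hand":0,"dx":-0.06,"dy":0,"dz":0,"wx":0,"wy":0,"wz":0},{"hand":0,"dx":-0.072,"dy":0,"dz":0,"wx":0,"wy":0,"wz":0},{"hand":0,"dx":-0.084,"dy":0,"dz":0,"wx":0,"wy":0,"wz":0},{"hand":0,"dx":-0.096,"dy":0,"dz":0,"wx":0,"wy":0,"wz":0},{"hand":0,"dx":-0.108,"dy":0,"dz":0,"wx":0,"wy":0,"wz":0},{"hand":0,"dx":-0.12,"dy":0,"dz":0,"wx":0,"wy":0,"wz":0}]' | f
python3 -m jog '[{"hand":0,"dx":0,"dy":0,"dz":0,"wx":0,"wy":0,"wz":0},{"hand":0,"dx":0,"dy":-0.012,"dz":0,"wx":0,"wy":0,"wz":0},{"hand":0,"dx":0,"dy":-0.024,"dz":0,"wx":0,"wy":0,"wz":0},{"hand":0,"dx":0,"dy":-0.036,"dz":0,"wx":0,"wy":0,"wz":0},{"hand":0,"dx":0,"dy":-0.048,"dz":0,"wx":0,"wy":0,"wz":0},{"hand":0,"dx":0,"dy":-0.06,"dz":0,"wx":0,"wy":0,"wz":0},{"hand":0,"dx":0,"dy":-0.075,"dz":0,"wx":0,"wy":0,"wz":0},{"hand":0,"dx":0,"dy":-0.09,"dz":0,"wx":0,"wy":0,"wz":0},{"hand":0,"dx":0,"dy":-0.105,"dz":0,"wx":0,"wy":0,"wz":0},{"hand":0,"dx":0,"dy":-0.12,"dz":0,"wx":0,"wy":0,"wz":0}]' | f
python3 tip.py w24.png
```

```text
tool_pos: [583.1, 55.3, 231.2] wrist_force: [-0.2, 0.6, -0.2] gripper_width: 16.3 
tool_pos: [600.8, 52.3, 231.2] wrist_force: [1.0, 0.6, -1.2] gripper_width: 16.4 
tool_pos: [618.6, 49.3, 231.2] wrist_force: [-0.3, -1.2, -0.4] gripper_width: 16.3 
tool_pos: [615.4, 31.3, 231.2] wrist_force: [-0.1, -0.0, -0.3] gripper_width: 16.4 
[615.3  30.7 231.2] [-0. -0. -1.]
amp 45284 49.78719024627782 [538.5 -47.2] [239.  149.1] 80.456298828125
tip [275.5, 204.9] 0.65 tool [ -1.4  -0.4 178.5]
seam [299.3, 43.3] 0.76 [493.6  68.8  50. ]
stem/ball pts 1141 zmax 185.13801479000313
125 94 [  3.4  -0.4 132.2] [ 3.7  7.6 14.8]
140 84 [  3.5  -0.6 147.1] [ 3.9  7.9 14.7]
155 52 [  3.6  -0.4 160.8] [ 4.   7.5 11.6]
167 911 [  2.9   0.  181. ] [27.3 31.2 18.1]
```

```bash
f(){ grep -E 'tool_pos|width|wrist_force' | tr '\n' ' '; echo; }
python3 -m jog '[{"hand":0,"dx":0,"dy":-0.012,"dz":0,"wx":0,"wy":0,"wz":0},{"hand":0,"dx":0,"dy":-0.024,"dz":0,"wx":0,"wy":0,"wz":0},{"hand":0,"dx":0,"dy":-0.036,"dz":0,"wx":0,"wy":0,"wz":0},{"hand":0,"dx":0,"dy":-0.048,"dz":0,"wx":0,"wy":0,"wz":0},{"hand":0,"dx":0,"dy":-0.06,"dz":0,"wx":0,"wy":0,"wz":0},{"hand":0,"dx":0,"dy":-0.072,"dz":0,"wx":0,"wy":0,"wz":0},{"hand":0,"dx":0,"dy":-0.084,"dz":0,"wx":0,"wy":0,"wz":0},{"hand":0,"dx":0,"dy":-0.096,"dz":0,"wx":0,"wy":0,"wz":0},{"hand":0,"dx":0,"dy":-0.108,"dz":0,"wx":0,"wy":0,"wz":0},{"hand":0,"dx":0,"dy":-0.12,"dz":0,"wx":0,"wy":0,"wz":0}]' | f
python3 -m jog '[{"hand":0,"dx":0,"dy":-0.012,"dz":0,"wx":0,"wy":0,"wz":0},{"hand":0,"dx":0,"dy":-0.024,"dz":0,"wx":0,"wy":0,"wz":0},{"hand":0,"dx":0,"dy":-0.036,"dz":0,"wx":0,"wy":0,"wz":0},{"hand":0,"dx":0,"dy":-0.048,"dz":0,"wx":0,"wy":0,"wz":0},{"hand":0,"dx":0,"dy":-0.06,"dz":0,"wx":0,"wy":0,"wz":0},{"hand":0,"dx":0,"dy":-0.072,"dz":0,"wx":0,"wy":0,"wz":0},{"hand":0,"dx":0,"dy":-0.084,"dz":0,"wx":0,"wy":0,"wz":0},{"hand":0,"dx":0,"dy":-0.096,"dz":0,"wx":0,"wy":0,"wz":0},{"hand":0,"dx":0,"dy":-0.108,"dz":0,"wx":0,"wy":0,"wz":0},{"hand":0,"dx":0,"dy":-0.12,"dz":0,"wx":0,"wy":0,"wz":0}]' | f
python3 -m jog '[{"hand":0,"dx":0,"dy":-0.012,"dz":0,"wx":0,"wy":0,"wz":0},{"hand":0,"dx":0,"dy":-0.024,"dz":0,"wx":0,"wy":0,"wz":0},{"hand":0,"dx":0,"dy":-0.036,"dz":0,"wx":0,"wy":0,"wz":0},{"hand":0,"dx":0,"dy":-0.048,"dz":0,"wx":0,"wy":0,"wz":0},{"hand":0,"dx":0,"dy":-0.06,"dz":0,"wx":0,"wy":0,"wz":0},{"hand":0,"dx":0,"dy":-0.072,"dz":0,"wx":0,"wy":0,"wz":0},{"hand":0,"dx":0,"dy":-0.084,"dz":0,"wx":0,"wy":0,"wz":0},{"hand":0,"dx":0,"dy":-0.096,"dz":0,"wx":0,"wy":0,"wz":0},{"hand":0,"dx":0,"dy":-0.108,"dz":0,"wx":0,"wy":0,"wz":0},{"hand":0,"dx":0,"dy":-0.12,"dz":0,"wx":0,"wy":0,"wz":0}]' | f
python3 -m jog '[{"hand":0,"dx":0,"dy":-0.012,"dz":0,"wx":0,"wy":0,"wz":0},{"hand":0,"dx":0,"dy":-0.024,"dz":0,"wx":0,"wy":0,"wz":0},{"hand":0,"dx":0,"dy":-0.036,"dz":0,"wx":0,"wy":0,"wz":0},{"hand":0,"dx":0,"dy":-0.048,"dz":0,"wx":0,"wy":0,"wz":0},{"hand":0,"dx":0,"dy":-0.06,"dz":0,"wx":0,"wy":0,"wz":0},{"hand":0,"dx":0,"dy":-0.072,"dz":0,"wx":0,"wy":0,"wz":0},{"hand":0,"dx":0,"dy":-0.084,"dz":0,"wx":0,"wy":0,"wz":0},{"hand":0,"dx":0,"dy":-0.096,"dz":0,"wx":0,"wy":0,"wz":0},{"hand":0,"dx":0,"dy":-0.108,"dz":0,"wx":0,"wy":0,"wz":0},{"hand":0,"dx":0,"dy":-0.12,"dz":0,"wx":0,"wy":0,"wz":0}]' | f
python3 -m jog '[{"hand":0,"dx":0,"dy":-0.012,"dz":0,"wx":0,"wy":0,"wz":0},{"hand":0,"dx":0,"dy":-0.024,"dz":0,"wx":0,"wy":0,"wz":0},{"hand":0,"dx":0,"dy":-0.036,"dz":0,"wx":0,"wy":0,"wz":0},{"hand":0,"dx":0,"dy":-0.048,"dz":0,"wx":0,"wy":0,"wz":0},{"hand":0,"dx":0,"dy":-0.06,"dz":0,"wx":0,"wy":0,"wz":0},{"hand":0,"dx":0,"dy":-0.072,"dz":0,"wx":0,"wy":0,"wz":0},{"hand":0,"dx":0,"dy":-0.084,"dz":0,"wx":0,"wy":0,"wz":0},{"hand":0,"dx":0,"dy":-0.096,"dz":0,"wx":0,"wy":0,"wz":0},{"hand":0,"dx":0,"dy":-0.108,"dz":0,"wx":0,"wy":0,"wz":0},{"hand":0,"dx":0,"dy":-0.12,"dz":0,"wx":0,"wy":0,"wz":0}]' | f
python3 tip.py w25.png
```

```text
tool_pos: [612.4, 13.6, 231.2] wrist_force: [-0.4, -0.2, -0.4] gripper_width: 16.2 
tool_pos: [609.4, -4.1, 231.2] wrist_force: [0.7, 0.0, 0.2] gripper_width: 16.2 
tool_pos: [606.5, -21.8, 231.2] wrist_force: [0.7, 0.1, -0.3] gripper_width: 16.1 
tool_pos: [603.5, -39.6, 231.2] wrist_force: [-0.1, 1.0, -0.5] gripper_width: 16.1 
tool_pos: [600.5, -57.4, 231.2] wrist_force: [0.5, 1.1, -0.7] gripper_width: 16.0 
[600.4 -57.8 231.3] [-0. -0. -1.]
amp 50569 49.772965776114916 [538.5 -47.1] [238.9 148.8] 80.46785736083984
dot 149 [509.9  46.9  50.8]
tip [275.1, 205.1] 0.9 tool [ -1.6  -0.7 178.5]
seam [410.7, 54.9] 0.96 [495.9  68.2  50. ]
stem/ball pts 1133 zmax 184.71006206848105
125 96 [  3.4  -0.4 132.2] [ 3.6  7.6 14.6]
140 85 [  3.4  -0.7 146.9] [ 4.4  7.9 14.9]
155 52 [  3.7  -0.3 160.9] [ 2.7  6.9 11.5]
167 900 [  2.8  -0.1 181.1] [27.2 31.2 17.7]
```

```bash
f(){ grep -E 'tool_pos|width|wrist_force' | tr '\n' ' '; echo; }
python3 -m jog '[{"hand":0,"dx":0,"dy":-0.012,"dz":0,"wx":0,"wy":0,"wz":0},{"hand":0,"dx":0,"dy":-0.024,"dz":0,"wx":0,"wy":0,"wz":0},{"hand":0,"dx":0,"dy":-0.036,"dz":0,"wx":0,"wy":0,"wz":0},{"hand":0,"dx":0,"dy":-0.048,"dz":0,"wx":0,"wy":0,"wz":0},{"hand":0,"dx":0,"dy":-0.06,"dz":0,"wx":0,"wy":0,"wz":0},{"hand":0,"dx":0,"dy":-0.072,"dz":0,"wx":0,"wy":0,"wz":0},{"hand":0,"dx":0,"dy":-0.084,"dz":0,"wx":0,"wy":0,"wz":0},{"hand":0,"dx":0,"dy":-0.096,"dz":0,"wx":0,"wy":0,"wz":0},{"hand":0,"dx":0,"dy":-0.108,"dz":0,"wx":0,"wy":0,"wz":0},{"hand":0,"dx":0,"dy":-0.12,"dz":0,"wx":0,"wy":0,"wz":0}]' | f
python3 -m jog '[{"hand":0,"dx":0,"dy":-0.012,"dz":0,"wx":0,"wy":0,"wz":0},{"hand":0,"dx":0,"dy":-0.024,"dz":0,"wx":0,"wy":0,"wz":0},{"hand":0,"dx":0,"dy":-0.036,"dz":0,"wx":0,"wy":0,"wz":0},{"hand":0,"dx":0,"dy":-0.048,"dz":0,"wx":0,"wy":0,"wz":0},{"hand":0,"dx":0,"dy":-0.06,"dz":0,"wx":0,"wy":0,"wz":0},{"hand":0,"dx":0,"dy":-0.072,"dz":0,"wx":0,"wy":0,"wz":0},{"hand":0,"dx":0,"dy":-0.084,"dz":0,"wx":0,"wy":0,"wz":0},{"hand":0,"dx":0,"dy":-0.096,"dz":0,"wx":0,"wy":0,"wz":0},{"hand":0,"dx":0,"dy":-0.108,"dz":0,"wx":0,"wy":0,"wz":0},{"hand":0,"dx":0,"dy":-0.12,"dz":0,"wx":0,"wy":0,"wz":0}]' | f
python3 -m jog '[{"hand":0,"dx":0,"dy":-0.012,"dz":0,"wx":0,"wy":0,"wz":0},{"hand":0,"dx":0,"dy":-0.024,"dz":0,"wx":0,"wy":0,"wz":0},{"hand":0,"dx":0,"dy":-0.036,"dz":0,"wx":0,"wy":0,"wz":0},{"hand":0,"dx":0,"dy":-0.048,"dz":0,"wx":0,"wy":0,"wz":0},{"hand":0,"dx":0,"dy":-0.06,"dz":0,"wx":0,"wy":0,"wz":0},{"hand":0,"dx":0,"dy":-0.072,"dz":0,"wx":0,"wy":0,"wz":0},{"hand":0,"dx":0,"dy":-0.084,"dz":0,"wx":0,"wy":0,"wz":0},{"hand":0,"dx":0,"dy":-0.096,"dz":0,"wx":0,"wy":0,"wz":0},{"hand":0,"dx":0,"dy":-0.108,"dz":0,"wx":0,"wy":0,"wz":0},{"hand":0,"dx":0,"dy":-0.12,"dz":0,"wx":0,"wy":0,"wz":0}]' | f
python3 -m jog '[{"hand":0,"dx":0,"dy":-0.012,"dz":0,"wx":0,"wy":0,"wz":0},{"hand":0,"dx":0,"dy":-0.024,"dz":0,"wx":0,"wy":0,"wz":0},{"hand":0,"dx":0,"dy":-0.036,"dz":0,"wx":0,"wy":0,"wz":0},{"hand":0,"dx":0,"dy":-0.048,"dz":0,"wx":0,"wy":0,"wz":0},{"hand":0,"dx":0,"dy":-0.06,"dz":0,"wx":0,"wy":0,"wz":0},{"hand":0,"dx":0,"dy":-0.072,"dz":0,"wx":0,"wy":0,"wz":0},{"hand":0,"dx":0,"dy":-0.084,"dz":0,"wx":0,"wy":0,"wz":0},{"hand":0,"dx":0,"dy":-0.096,"dz":0,"wx":0,"wy":0,"wz":0},{"hand":0,"dx":0,"dy":-0.108,"dz":0,"wx":0,"wy":0,"wz":0},{"hand":0,"dx":0,"dy":-0.12,"dz":0,"wx":0,"wy":0,"wz":0}]' | f
python3 -m jog '[{"hand":0,"dx":0,"dy":-0.012,"dz":0,"wx":0,"wy":0,"wz":0},{"hand":0,"dx":0,"dy":-0.024,"dz":0,"wx":0,"wy":0,"wz":0},{"hand":0,"dx":0,"dy":-0.036,"dz":0,"wx":0,"wy":0,"wz":0},{"hand":0,"dx":0,"dy":-0.048,"dz":0,"wx":0,"wy":0,"wz":0},{"hand":0,"dx":0,"dy":-0.06,"dz":0,"wx":0,"wy":0,"wz":0},{"hand":0,"dx":0,"dy":-0.072,"dz":0,"wx":0,"wy":0,"wz":0},{"hand":0,"dx":0,"dy":-0.084,"dz":0,"wx":0,"wy":0,"wz":0},{"hand":0,"dx":0,"dy":-0.096,"dz":0,"wx":0,"wy":0,"wz":0},{"hand":0,"dx":0,"dy":-0.108,"dz":0,"wx":0,"wy":0,"wz":0},{"hand":0,"dx":0,"dy":-0.12,"dz":0,"wx":0,"wy":0,"wz":0}]' | f
python3 -m jog '[{"hand":0,"dx":0,"dy":-0.012,"dz":0,"wx":0,"wy":0,"wz":0},{"hand":0,"dx":0,"dy":-0.024,"dz":0,"wx":0,"wy":0,"wz":0},{"hand":0,"dx":0,"dy":-0.036,"dz":0,"wx":0,"wy":0,"wz":0},{"hand":0,"dx":0,"dy":-0.048,"dz":0,"wx":0,"wy":0,"wz":0},{"hand":0,"dx":0,"dy":-0.06,"dz":0,"wx":0,"wy":0,"wz":0},{"hand":0,"dx":0,"dy":-0.072,"dz":0,"wx":0,"wy":0,"wz":0},{"hand":0,"dx":0,"dy":-0.084,"dz":0,"wx":0,"wy":0,"wz":0},{"hand":0,"dx":0,"dy":-0.096,"dz":0,"wx":0,"wy":0,"wz":0},{"hand":0,"dx":0,"dy":-0.108,"dz":0,"wx":0,"wy":0,"wz":0},{"hand":0,"dx":0,"dy":-0.12,"dz":0,"wx":0,"wy":0,"wz":0}]' | f
python3 tip.py w26.png
```

```text
tool_pos: [597.5, -75.1, 231.2] wrist_force: [-0.1, -0.2, -0.3] gripper_width: 16.1 
tool_pos: [594.5, -92.8, 231.2] wrist_force: [0.2, -0.3, -0.6] gripper_width: 16.4 
tool_pos: [591.6, -110.6, 231.3] wrist_force: [0.6, -0.3, 0.6] gripper_width: 16.4 
tool_pos: [588.6, -128.4, 231.2] wrist_force: [-0.5, 0.3, -0.5] gripper_width: 16.4 
tool_pos: [585.6, -146.1, 231.2] wrist_force: [-0.0, -0.2, -0.9] gripper_width: 16.2 
tool_pos: [582.6, -163.9, 231.2] wrist_force: [0.3, -0.3, 0.2] gripper_width: 16.3 
[ 582.5 -164.4  231.2] [-0. -0. -1.]
amp 42940 49.738908450485305 [538.5 -47.4] [239.4 148.9] 80.32783508300781
dot 19 [509.9  46.5  50.9]
tip [275.6, 206.9] 0.96 tool [ -3.1  -0.3 178.5]
seam [511.3, 70.6] 0.87 [492.8  67.3  50. ]
stem/ball pts 1054 zmax 186.01907831419385
125 100 [  3.5  -0.5 132.3] [ 3.5  7.6 15. ]
140 80 [  3.4  -0.5 147.2] [ 4.4  8.  14.5]
155 53 [  3.5  -0.4 161.1] [ 2.8  6.9 11.7]
167 821 [  3.    1.4 181.5] [27.5 27.2 18.9]
```

Right on the corner. Third side: tool +x.

```bash
f(){ grep -E 'tool_pos|width|wrist_force' | tr '\n' ' '; echo; }
python3 -m jog '[{"hand":0,"dx":0.012,"dy":0,"dz":0,"wx":0,"wy":0,"wz":0},{"hand":0,"dx":0.024,"dy":0,"dz":0,"wx":0,"wy":0,"wz":0},{"hand":0,"dx":0.036,"dy":0,"dz":0,"wx":0,"wy":0,"wz":0},{"hand":0,"dx":0.048,"dy":0,"dz":0,"wx":0,"wy":0,"wz":0},{"hand":0,"dx":0.06,"dy":0,"dz":0,"wx":0,"wy":0,"wz":0},{"hand":0,"dx":0.072,"dy":0,"dz":0,"wx":0,"wy":0,"wz":0},{"hand":0,"dx":0.084,"dy":0,"dz":0,"wx":0,"wy":0,"wz":0},{"hand":0,"dx":0.096,"dy":0,"dz":0,"wx":0,"wy":0,"wz":0},{"hand":0,"dx":0.108,"dy":0,"dz":0,"wx":0,"wy":0,"wz":0},{"hand":0,"dx":0.12,"dy":0,"dz":0,"wx":0,"wy":0,"wz":0}]' | f
python3 -m jog '[{"hand":0,"dx":0.012,"dy":0,"dz":0,"wx":0,"wy":0,"wz":0},{"hand":0,"dx":0.024,"dy":0,"dz":0,"wx":0,"wy":0,"wz":0},{"hand":0,"dx":0.036,"dy":0,"dz":0,"wx":0,"wy":0,"wz":0},{"hand":0,"dx":0.048,"dy":0,"dz":0,"wx":0,"wy":0,"wz":0},{"hand":0,"dx":0.06,"dy":0,"dz":0,"wx":0,"wy":0,"wz":0},{"hand":0,"dx":0.072,"dy":0,"dz":0,"wx":0,"wy":0,"wz":0},{"hand":0,"dx":0.084,"dy":0,"dz":0,"wx":0,"wy":0,"wz":0},{"hand":0,"dx":0.096,"dy":0,"dz":0,"wx":0,"wy":0,"wz":0},{"hand":0,"dx":0.108,"dy":0,"dz":0,"wx":0,"wy":0,"wz":0},{"hand":0,"dx":0.12,"dy":0,"dz":0,"wx":0,"wy":0,"wz":0}]' | f
python3 -m jog '[{"hand":0,"dx":0.012,"dy":0,"dz":0,"wx":0,"wy":0,"wz":0},{"hand":0,"dx":0.024,"dy":0,"dz":0,"wx":0,"wy":0,"wz":0},{"hand":0,"dx":0.036,"dy":0,"dz":0,"wx":0,"wy":0,"wz":0},{"hand":0,"dx":0.048,"dy":0,"dz":0,"wx":0,"wy":0,"wz":0},{"hand":0,"dx":0.06,"dy":0,"dz":0,"wx":0,"wy":0,"wz":0},{"hand":0,"dx":0.072,"dy":0,"dz":0,"wx":0,"wy":0,"wz":0},{"hand":0,"dx":0.084,"dy":0,"dz":0,"wx":0,"wy":0,"wz":0},{"hand":0,"dx":0.096,"dy":0,"dz":0,"wx":0,"wy":0,"wz":0},{"hand":0,"dx":0.108,"dy":0,"dz":0,"wx":0,"wy":0,"wz":0},{"hand":0,"dx":0.12,"dy":0,"dz":0,"wx":0,"wy":0,"wz":0}]' | f
python3 -m jog '[{"hand":0,"dx":0.012,"dy":0,"dz":0,"wx":0,"wy":0,"wz":0},{"hand":0,"dx":0.024,"dy":0,"dz":0,"wx":0,"wy":0,"wz":0},{"hand":0,"dx":0.036,"dy":0,"dz":0,"wx":0,"wy":0,"wz":0},{"hand":0,"dx":0.048,"dy":0,"dz":0,"wx":0,"wy":0,"wz":0},{"hand":0,"dx":0.06,"dy":0,"dz":0,"wx":0,"wy":0,"wz":0},{"hand":0,"dx":0.072,"dy":0,"dz":0,"wx":0,"wy":0,"wz":0},{"hand":0,"dx":0.084,"dy":0,"dz":0,"wx":0,"wy":0,"wz":0},{"hand":0,"dx":0.096,"dy":0,"dz":0,"wx":0,"wy":0,"wz":0},{"hand":0,"dx":0.108,"dy":0,"dz":0,"wx":0,"wy":0,"wz":0},{"hand":0,"dx":0.12,"dy":0,"dz":0,"wx":0,"wy":0,"wz":0}]' | f
python3 -m jog '[{"hand":0,"dx":0.012,"dy":0,"dz":0,"wx":0,"wy":0,"wz":0},{"hand":0,"dx":0.024,"dy":0,"dz":0,"wx":0,"wy":0,"wz":0},{"hand":0,"dx":0.036,"dy":0,"dz":0,"wx":0,"wy":0,"wz":0},{"hand":0,"dx":0.048,"dy":0,"dz":0,"wx":0,"wy":0,"wz":0},{"hand":0,"dx":0.06,"dy":0,"dz":0,"wx":0,"wy":0,"wz":0},{"hand":0,"dx":0.072,"dy":0,"dz":0,"wx":0,"wy":0,"wz":0},{"hand":0,"dx":0.084,"dy":0,"dz":0,"wx":0,"wy":0,"wz":0},{"hand":0,"dx":0.096,"dy":0,"dz":0,"wx":0,"wy":0,"wz":0},{"hand":0,"dx":0.108,"dy":0,"dz":0,"wx":0,"wy":0,"wz":0},{"hand":0,"dx":0.12,"dy":0,"dz":0,"wx":0,"wy":0,"wz":0}]' | f
python3 -m jog '[{"hand":0,"dx":0.012,"dy":0,"dz":0,"wx":0,"wy":0,"wz":0},{"hand":0,"dx":0.024,"dy":0,"dz":0,"wx":0,"wy":0,"wz":0},{"hand":0,"dx":0.036,"dy":0,"dz":0,"wx":0,"wy":0,"wz":0},{"hand":0,"dx":0.048,"dy":0,"dz":0,"wx":0,"wy":0,"wz":0},{"hand":0,"dx":0.06,"dy":0,"dz":0,"wx":0,"wy":0,"wz":0},{"hand":0,"dx":0.072,"dy":0,"dz":0,"wx":0,"wy":0,"wz":0},{"hand":0,"dx":0.084,"dy":0,"dz":0,"wx":0,"wy":0,"wz":0},{"hand":0,"dx":0.096,"dy":0,"dz":0,"wx":0,"wy":0,"wz":0},{"hand":0,"dx":0.108,"dy":0,"dz":0,"wx":0,"wy":0,"wz":0},{"hand":0,"dx":0.12,"dy":0,"dz":0,"wx":0,"wy":0,"wz":0}]' | f
python3 -m jog '[{"hand":0,"dx":0.012,"dy":0,"dz":0,"wx":0,"wy":0,"wz":0},{"hand":0,"dx":0.024,"dy":0,"dz":0,"wx":0,"wy":0,"wz":0},{"hand":0,"dx":0.036,"dy":0,"dz":0,"wx":0,"wy":0,"wz":0},{"hand":0,"dx":0.048,"dy":0,"dz":0,"wx":0,"wy":0,"wz":0},{"hand":0,"dx":0.06,"dy":0,"dz":0,"wx":0,"wy":0,"wz":0},{"hand":0,"dx":0.072,"dy":0,"dz":0,"wx":0,"wy":0,"wz":0},{"hand":0,"dx":0.084,"dy":0,"dz":0,"wx":0,"wy":0,"wz":0},{"hand":0,"dx":0.096,"dy":0,"dz":0,"wx":0,"wy":0,"wz":0},{"hand":0,"dx":0.108,"dy":0,"dz":0,"wx":0,"wy":0,"wz":0},{"hand":0,"dx":0.12,"dy":0,"dz":0,"wx":0,"wy":0,"wz":0}]' | f
python3 tip.py w27.png
```

```text
tool_pos: [564.7, -160.7, 231.2] wrist_force: [0.4, 0.1, -0.7] gripper_width: 16.4 
tool_pos: [546.9, -157.7, 231.3] wrist_force: [-0.5, 0.7, -0.0] gripper_width: 16.1 
tool_pos: [529.2, -154.7, 231.3] wrist_force: [-0.3, -0.2, -0.1] gripper_width: 16.3 
tool_pos: [511.5, -151.8, 231.3] wrist_force: [-0.3, 0.2, -0.5] gripper_width: 16.6 
tool_pos: [493.7, -148.8, 231.3] wrist_force: [-0.1, -0.4, -0.7] gripper_width: 16.6 
tool_pos: [476.0, -145.8, 231.3] wrist_force: [0.0, -0.6, -0.8] gripper_width: 16.3 
tool_pos: [458.2, -142.8, 231.3] wrist_force: [-0.3, -0.8, -0.6] gripper_width: 15.9 
[ 457.9 -142.8  231.3] [-0.  0. -1.]
amp 22968 49.71163582663375 [537.4 -46.3] [238.5 148.8] 80.51458740234375
dot 2 [509.7  47.8  50.3]
tip [273.2, 205.8] 0.76 tool [ -2.2  -2.2 178.5]
seam [498.2, 203.0] 0.8 [493.8  70.3  50. ]
stem/ball pts 1083 zmax 189.92754489182684
125 97 [  3.5  -0.4 132.3] [ 3.5  7.6 14.9]
140 83 [  3.4  -0.6 147.4] [ 3.7  7.9 14.9]
155 50 [  3.7  -0.4 160.9] [ 2.7  6.9 11.2]
167 853 [  1.6   1.6 182.1] [27.2 27.4 22.9]
```

Fourth side: tool +y, twelve calls (six first).

```bash
f(){ grep -E 'tool_pos|width|wrist_force' | tr '\n' ' '; echo; }
python3 -m jog '[{"hand":0,"dx":0,"dy":0.012,"dz":0,"wx":0,"wy":0,"wz":0},{"hand":0,"dx":0,"dy":0.024,"dz":0,"wx":0,"wy":0,"wz":0},{"hand":0,"dx":0,"dy":0.036,"dz":0,"wx":0,"wy":0,"wz":0},{"hand":0,"dx":0,"dy":0.048,"dz":0,"wx":0,"wy":0,"wz":0},{"hand":0,"dx":0,"dy":0.06,"dz":0,"wx":0,"wy":0,"wz":0},{"hand":0,"dx":0,"dy":0.072,"dz":0,"wx":0,"wy":0,"wz":0},{"hand":0,"dx":0,"dy":0.084,"dz":0,"wx":0,"wy":0,"wz":0},{"hand":0,"dx":0,"dy":0.096,"dz":0,"wx":0,"wy":0,"wz":0},{"hand":0,"dx":0,"dy":0.108,"dz":0,"wx":0,"wy":0,"wz":0},{"hand":0,"dx":0,"dy":0.12,"dz":0,"wx":0,"wy":0,"wz":0}]' | f
python3 -m jog '[{"hand":0,"dx":0,"dy":0.012,"dz":0,"wx":0,"wy":0,"wz":0},{"hand":0,"dx":0,"dy":0.024,"dz":0,"wx":0,"wy":0,"wz":0},{"hand":0,"dx":0,"dy":0.036,"dz":0,"wx":0,"wy":0,"wz":0},{"hand":0,"dx":0,"dy":0.048,"dz":0,"wx":0,"wy":0,"wz":0},{"hand":0,"dx":0,"dy":0.06,"dz":0,"wx":0,"wy":0,"wz":0},{"hand":0,"dx":0,"dy":0.072,"dz":0,"wx":0,"wy":0,"wz":0},{"hand":0,"dx":0,"dy":0.084,"dz":0,"wx":0,"wy":0,"wz":0},{"hand":0,"dx":0,"dy":0.096,"dz":0,"wx":0,"wy":0,"wz":0},{"hand":0,"dx":0,"dy":0.108,"dz":0,"wx":0,"wy":0,"wz":0},{"hand":0,"dx":0,"dy":0.12,"dz":0,"wx":0,"wy":0,"wz":0}]' | f
python3 -m jog '[{"hand":0,"dx":0,"dy":0.012,"dz":0,"wx":0,"wy":0,"wz":0},{"hand":0,"dx":0,"dy":0.024,"dz":0,"wx":0,"wy":0,"wz":0},{"hand":0,"dx":0,"dy":0.036,"dz":0,"wx":0,"wy":0,"wz":0},{"hand":0,"dx":0,"dy":0.048,"dz":0,"wx":0,"wy":0,"wz":0},{"hand":0,"dx":0,"dy":0.06,"dz":0,"wx":0,"wy":0,"wz":0},{"hand":0,"dx":0,"dy":0.072,"dz":0,"wx":0,"wy":0,"wz":0},{"hand":0,"dx":0,"dy":0.084,"dz":0,"wx":0,"wy":0,"wz":0},{"hand":0,"dx":0,"dy":0.096,"dz":0,"wx":0,"wy":0,"wz":0},{"hand":0,"dx":0,"dy":0.108,"dz":0,"wx":0,"wy":0,"wz":0},{"hand":0,"dx":0,"dy":0.12,"dz":0,"wx":0,"wy":0,"wz":0}]' | f
python3 -m jog '[{"hand":0,"dx":0,"dy":0.012,"dz":0,"wx":0,"wy":0,"wz":0},{"hand":0,"dx":0,"dy":0.024,"dz":0,"wx":0,"wy":0,"wz":0},{"hand":0,"dx":0,"dy":0.036,"dz":0,"wx":0,"wy":0,"wz":0},{"hand":0,"dx":0,"dy":0.048,"dz":0,"wx":0,"wy":0,"wz":0},{"hand":0,"dx":0,"dy":0.06,"dz":0,"wx":0,"wy":0,"wz":0},{"hand":0,"dx":0,"dy":0.072,"dz":0,"wx":0,"wy":0,"wz":0},{"hand":0,"dx":0,"dy":0.084,"dz":0,"wx":0,"wy":0,"wz":0},{"hand":0,"dx":0,"dy":0.096,"dz":0,"wx":0,"wy":0,"wz":0},{"hand":0,"dx":0,"dy":0.108,"dz":0,"wx":0,"wy":0,"wz":0},{"hand":0,"dx":0,"dy":0.12,"dz":0,"wx":0,"wy":0,"wz":0}]' | f
python3 -m jog '[{"hand":0,"dx":0,"dy":0.012,"dz":0,"wx":0,"wy":0,"wz":0},{"hand":0,"dx":0,"dy":0.024,"dz":0,"wx":0,"wy":0,"wz":0},{"hand":0,"dx":0,"dy":0.036,"dz":0,"wx":0,"wy":0,"wz":0},{"hand":0,"dx":0,"dy":0.048,"dz":0,"wx":0,"wy":0,"wz":0},{"hand":0,"dx":0,"dy":0.06,"dz":0,"wx":0,"wy":0,"wz":0},{"hand":0,"dx":0,"dy":0.072,"dz":0,"wx":0,"wy":0,"wz":0},{"hand":0,"dx":0,"dy":0.084,"dz":0,"wx":0,"wy":0,"wz":0},{"hand":0,"dx":0,"dy":0.096,"dz":0,"wx":0,"wy":0,"wz":0},{"hand":0,"dx":0,"dy":0.108,"dz":0,"wx":0,"wy":0,"wz":0},{"hand":0,"dx":0,"dy":0.12,"dz":0,"wx":0,"wy":0,"wz":0}]' | f
python3 -m jog '[{"hand":0,"dx":0,"dy":0.012,"dz":0,"wx":0,"wy":0,"wz":0},{"hand":0,"dx":0,"dy":0.024,"dz":0,"wx":0,"wy":0,"wz":0},{"hand":0,"dx":0,"dy":0.036,"dz":0,"wx":0,"wy":0,"wz":0},{"hand":0,"dx":0,"dy":0.048,"dz":0,"wx":0,"wy":0,"wz":0},{"hand":0,"dx":0,"dy":0.06,"dz":0,"wx":0,"wy":0,"wz":0},{"hand":0,"dx":0,"dy":0.072,"dz":0,"wx":0,"wy":0,"wz":0},{"hand":0,"dx":0,"dy":0.084,"dz":0,"wx":0,"wy":0,"wz":0},{"hand":0,"dx":0,"dy":0.096,"dz":0,"wx":0,"wy":0,"wz":0},{"hand":0,"dx":0,"dy":0.108,"dz":0,"wx":0,"wy":0,"wz":0},{"hand":0,"dx":0,"dy":0.12,"dz":0,"wx":0,"wy":0,"wz":0}]' | f
python3 tip.py w28.png
```

```text
tool_pos: [461.4, -124.9, 231.3] wrist_force: [-1.4, 0.5, -0.7] gripper_width: 16.1 
tool_pos: [464.4, -107.2, 231.3] wrist_force: [-0.7, 0.7, -1.4] gripper_width: 16.3 
tool_pos: [467.3, -89.4, 231.3] wrist_force: [0.4, 0.4, -0.9] gripper_width: 16.3 
tool_pos: [470.3, -71.6, 231.3] wrist_force: [0.0, -0.1, -0.8] gripper_width: 16.3 
tool_pos: [473.3, -53.9, 231.3] wrist_force: [0.1, 0.2, -1.2] gripper_width: 16.2 
tool_pos: [476.3, -36.1, 231.3] wrist_force: [-0.9, -0.5, -1.1] gripper_width: 16.3 
[476.3 -35.8 231.3] [-0.  0. -1.]
amp 22920 49.68568694381404 [529.4 -44.5] [239.3 132. ] 80.0818862915039
dot 10 [509.1  46.3  51. ]
tip [274.8, 204.0] 0.72 tool [ -0.7  -0.9 178.5]
seam [400.4, 200.9] 0.86 [492.6  69.6  50. ]
stem/ball pts 1187 zmax 189.88881424659635
125 95 [  3.4  -0.4 132.4] [ 3.5  7.6 14.9]
140 84 [  3.4  -0.6 147.2] [ 4.   7.9 14.7]
155 51 [  3.6  -0.4 160.8] [ 2.8  6.9 11.9]
167 957 [  1.5   0.1 181.8] [27.1 31.2 22.8]
```

```bash
f(){ grep -E 'tool_pos|width|wrist_force' | tr '\n' ' '; echo; }
python3 -m jog '[{"hand":0,"dx":0,"dy":0.012,"dz":0,"wx":0,"wy":0,"wz":0},{"hand":0,"dx":0,"dy":0.024,"dz":0,"wx":0,"wy":0,"wz":0},{"hand":0,"dx":0,"dy":0.036,"dz":0,"wx":0,"wy":0,"wz":0},{"hand":0,"dx":0,"dy":0.048,"dz":0,"wx":0,"wy":0,"wz":0},{"hand":0,"dx":0,"dy":0.06,"dz":0,"wx":0,"wy":0,"wz":0},{"hand":0,"dx":0,"dy":0.072,"dz":0,"wx":0,"wy":0,"wz":0},{"hand":0,"dx":0,"dy":0.084,"dz":0,"wx":0,"wy":0,"wz":0},{"hand":0,"dx":0,"dy":0.096,"dz":0,"wx":0,"wy":0,"wz":0},{"hand":0,"dx":0,"dy":0.108,"dz":0,"wx":0,"wy":0,"wz":0},{"hand":0,"dx":0,"dy":0.12,"dz":0,"wx":0,"wy":0,"wz":0}]' | f
python3 -m jog '[{"hand":0,"dx":0,"dy":0.012,"dz":0,"wx":0,"wy":0,"wz":0},{"hand":0,"dx":0,"dy":0.024,"dz":0,"wx":0,"wy":0,"wz":0},{"hand":0,"dx":0,"dy":0.036,"dz":0,"wx":0,"wy":0,"wz":0},{"hand":0,"dx":0,"dy":0.048,"dz":0,"wx":0,"wy":0,"wz":0},{"hand":0,"dx":0,"dy":0.06,"dz":0,"wx":0,"wy":0,"wz":0},{"hand":0,"dx":0,"dy":0.072,"dz":0,"wx":0,"wy":0,"wz":0},{"hand":0,"dx":0,"dy":0.084,"dz":0,"wx":0,"wy":0,"wz":0},{"hand":0,"dx":0,"dy":0.096,"dz":0,"wx":0,"wy":0,"wz":0},{"hand":0,"dx":0,"dy":0.108,"dz":0,"wx":0,"wy":0,"wz":0},{"hand":0,"dx":0,"dy":0.12,"dz":0,"wx":0,"wy":0,"wz":0}]' | f
python3 -m jog '[{"hand":0,"dx":0,"dy":0.012,"dz":0,"wx":0,"wy":0,"wz":0},{"hand":0,"dx":0,"dy":0.024,"dz":0,"wx":0,"wy":0,"wz":0},{"hand":0,"dx":0,"dy":0.036,"dz":0,"wx":0,"wy":0,"wz":0},{"hand":0,"dx":0,"dy":0.048,"dz":0,"wx":0,"wy":0,"wz":0},{"hand":0,"dx":0,"dy":0.06,"dz":0,"wx":0,"wy":0,"wz":0},{"hand":0,"dx":0,"dy":0.072,"dz":0,"wx":0,"wy":0,"wz":0},{"hand":0,"dx":0,"dy":0.084,"dz":0,"wx":0,"wy":0,"wz":0},{"hand":0,"dx":0,"dy":0.096,"dz":0,"wx":0,"wy":0,"wz":0},{"hand":0,"dx":0,"dy":0.108,"dz":0,"wx":0,"wy":0,"wz":0},{"hand":0,"dx":0,"dy":0.12,"dz":0,"wx":0,"wy":0,"wz":0}]' | f
python3 -m jog '[{"hand":0,"dx":0,"dy":0.012,"dz":0,"wx":0,"wy":0,"wz":0},{"hand":0,"dx":0,"dy":0.024,"dz":0,"wx":0,"wy":0,"wz":0},{"hand":0,"dx":0,"dy":0.036,"dz":0,"wx":0,"wy":0,"wz":0},{"hand":0,"dx":0,"dy":0.048,"dz":0,"wx":0,"wy":0,"wz":0},{"hand":0,"dx":0,"dy":0.06,"dz":0,"wx":0,"wy":0,"wz":0},{"hand":0,"dx":0,"dy":0.072,"dz":0,"wx":0,"wy":0,"wz":0},{"hand":0,"dx":0,"dy":0.084,"dz":0,"wx":0,"wy":0,"wz":0},{"hand":0,"dx":0,"dy":0.096,"dz":0,"wx":0,"wy":0,"wz":0},{"hand":0,"dx":0,"dy":0.108,"dz":0,"wx":0,"wy":0,"wz":0},{"hand":0,"dx":0,"dy":0.12,"dz":0,"wx":0,"wy":0,"wz":0}]' | f
python3 -m jog '[{"hand":0,"dx":0,"dy":0.012,"dz":0,"wx":0,"wy":0,"wz":0},{"hand":0,"dx":0,"dy":0.024,"dz":0,"wx":0,"wy":0,"wz":0},{"hand":0,"dx":0,"dy":0.036,"dz":0,"wx":0,"wy":0,"wz":0},{"hand":0,"dx":0,"dy":0.048,"dz":0,"wx":0,"wy":0,"wz":0},{"hand":0,"dx":0,"dy":0.06,"dz":0,"wx":0,"wy":0,"wz":0},{"hand":0,"dx":0,"dy":0.072,"dz":0,"wx":0,"wy":0,"wz":0},{"hand":0,"dx":0,"dy":0.084,"dz":0,"wx":0,"wy":0,"wz":0},{"hand":0,"dx":0,"dy":0.096,"dz":0,"wx":0,"wy":0,"wz":0},{"hand":0,"dx":0,"dy":0.108,"dz":0,"wx":0,"wy":0,"wz":0},{"hand":0,"dx":0,"dy":0.12,"dz":0,"wx":0,"wy":0,"wz":0}]' | f
python3 -m jog '[{"hand":0,"dx":0,"dy":0.012,"dz":0,"wx":0,"wy":0,"wz":0},{"hand":0,"dx":0,"dy":0.024,"dz":0,"wx":0,"wy":0,"wz":0},{"hand":0,"dx":0,"dy":0.036,"dz":0,"wx":0,"wy":0,"wz":0},{"hand":0,"dx":0,"dy":0.048,"dz":0,"wx":0,"wy":0,"wz":0},{"hand":0,"dx":0,"dy":0.06,"dz":0,"wx":0,"wy":0,"wz":0},{"hand":0,"dx":0,"dy":0.072,"dz":0,"wx":0,"wy":0,"wz":0},{"hand":0,"dx":0,"dy":0.084,"dz":0,"wx":0,"wy":0,"wz":0},{"hand":0,"dx":0,"dy":0.096,"dz":0,"wx":0,"wy":0,"wz":0},{"hand":0,"dx":0,"dy":0.108,"dz":0,"wx":0,"wy":0,"wz":0},{"hand":0,"dx":0,"dy":0.12,"dz":0,"wx":0,"wy":0,"wz":0}]' | f
python3 -m jog '[{"hand":0,"dx":0,"dy":0,"dz":0,"wx":0,"wy":0,"wz":0},{"hand":0,"dx":0,"dy":0,"dz":0,"wx":0,"wy":0,"wz":0},{"hand":0,"dx":0,"dy":0,"dz":0,"wx":0,"wy":0,"wz":0},{"hand":0,"dx":0,"dy":0,"dz":0,"wx":0,"wy":0,"wz":0},{"hand":0,"dx":0,"dy":0,"dz":0,"wx":0,"wy":0,"wz":0}]' | f
python3 tip.py w29.png
```

```text
tool_pos: [479.3, -18.4, 231.3] wrist_force: [-0.1, 0.5, -0.6] gripper_width: 16.5 
tool_pos: [482.2, -0.6, 231.3] wrist_force: [0.2, 0.4, -0.6] gripper_width: 16.0 
tool_pos: [485.2, 17.1, 231.3] wrist_force: [0.6, 1.0, -0.9] gripper_width: 16.4 
tool_pos: [488.2, 34.9, 231.3] wrist_force: [0.6, -0.5, -0.8] gripper_width: 16.6 
tool_pos: [491.2, 52.6, 231.3] wrist_force: [0.4, 0.4, -0.9] gripper_width: 16.3 
tool_pos: [494.2, 70.4, 231.3] wrist_force: [0.3, 0.4, -0.7] gripper_width: 16.2 
tool_pos: [494.1, 70.1, 231.3] wrist_force: [-0.3, -0.2, -1.1] gripper_width: 15.9 
[494.1  70.1 231.3] [-0. -0. -1.]
amp 22979 49.74696429207292 [537.8 -46.5] [238.9 149.2] 80.34867858886719
tip [276.7, 206.5] 0.77 tool [ -2.8   0.6 178.5]
seam [273.6, 201.9] 0.63 [493.5  68.2  50. ]
stem/ball pts 1090 zmax 189.51404166800407
125 93 [  3.5  -0.3 132.4] [ 3.5  7.6 14.8]
140 83 [  3.4  -0.7 147.3] [ 4.   7.9 14.6]
155 52 [  3.6  -0.5 160.9] [ 4.   7.6 11.9]
167 862 [  1.6  -1.3 182.1] [27.  27.3 22.3]
```

```bash
python3 -m jog '[{"hand":0,"dx":0,"dy":0,"dz":-0.03,"wx":0,"wy":0,"wz":0},{"hand":0,"dx":0,"dy":0,"dz":-0.07,"wx":0,"wy":0,"wz":0},{"hand":0,"dx":0,"dy":0,"dz":-0.12,"wx":0,"wy":0,"wz":0},{"hand":0,"dx":0,"dy":0,"dz":-0.2,"wx":0,"wy":0,"wz":0},{"hand":0,"dx":0,"dy":0,"dz":-0.32,"wx":0,"wy":0,"wz":0},{"hand":0,"dx":0,"dy":0,"dz":-0.45,"wx":0,"wy":0,"wz":0},{"hand":0,"dx":0,"dy":0,"dz":-0.6,"wx":0,"wy":0,"wz":0},{"hand":0,"dx":0,"dy":0,"dz":-0.75,"wx":0,"wy":0,"wz":0},{"hand":0,"dx":0,"dy":0,"dz":-0.75,"wx":0,"wy":0,"wz":0},{"hand":0,"dx":0,"dy":0,"dz":-0.75,"wx":0,"wy":0,"wz":0}]'
python3 -c "
from h import *
print(pose()[0]);plan([614.4,187.6,343],down(170.4))"
```

```text
clock: 66.9
tool_pos: [494.8, 70.3, 345.6]
tcp_rot: [0.001, 0.083, 0.997, 0.001]
wrist_force: [0.2, -0.5, -0.5]
gripper_width: 16.5
grasp_force: 78.0
[494.79410831  70.28987193 345.64599277]
d [-0.657  0.903  0.021] w [0.001 0.002 0.001] rows> 5.0
```

```bash
python3 -m jog '[{"hand":0,"dx":-0.08,"dy":0.11,"dz":0,"wx":0,"wy":0,"wz":0},{"hand":0,"dx":-0.18,"dy":0.25,"dz":0,"wx":0,"wy":0,"wz":0},{"hand":0,"dx":-0.3,"dy":0.42,"dz":0,"wx":0,"wy":0,"wz":0},{"hand":0,"dx":-0.42,"dy":0.58,"dz":0,"wx":0,"wy":0,"wz":0},{"hand":0,"dx":-0.54,"dy":0.75,"dz":0,"wx":0,"wy":0,"wz":0},{"hand":0,"dx":-0.62,"dy":0.86,"dz":0,"wx":0,"wy":0,"wz":0},{"hand":0,"dx":-0.657,"dy":0.905,"dz":0,"wx":0,"wy":0,"wz":0},{"hand":0,"dx":-0.657,"dy":0.905,"dz":0,"wx":0,"wy":0,"wz":0},{"hand":0,"dx":-0.657,"dy":0.905,"dz":0,"wx":0,"wy":0,"wz":0},{"hand":0,"dx":-0.657,"dy":0.905,"dz":0,"wx":0,"wy":0,"wz":0}]'
python3 - <<'E'
from wc import *
p,W=wcloud('w30.png');print(pose()[0]);P,r=pose()
i=imaging.camera_info('wrist')
for l in landmark_of('wrist','rest')[:1]: print('rest',l['location'],l['confidence'],atz(i,'wrist',l['location'],118))
Q=np.nan_to_num((np.abs(W[...,2]-118)<2.5)&(np.hypot(W[...,0]-617,W[...,1]-190)<60))
q=cv2.minAreaRect(W[Q][:,:2].astype(np.float32));print('prongs',q,Q.sum())
# edges of slot in stand frame (yaw guess 20.9): transverse histogram
for yaw in (20.9,):
    a=np.radians(yaw);e=np.array([np.cos(a),np.sin(a)]);f=np.array([-e[1],e[0]])
    B=W[Q][:,:2]-np.array([614.4,187.2]);u=B@e;v=B@f
    print(np.c_[np.histogram(v[(u<10)&(u>-30)],bins=np.arange(-40,41,4))[::-1][0][:-1],np.histogram(v[(u<10)&(u>-30)],bins=np.arange(-40,41,4))[0]].T, u.min(),u.max(),v.min(),v.max())
E
```

```text
clock: 67.73
tool_pos: [613.2, 186.3, 343.5]
tcp_rot: [-0.001, 0.084, 0.996, -0.001]
wrist_force: [-0.8, 1.3, -0.1]
gripper_width: 16.1
grasp_force: 78.1
[613.3 186.3 343.8]
rest [276.7, 191.1] 0.77 [617.1 186.2 118. ]
prongs ((623.6214599609375, 192.20033264160156), (70.57820129394531, 60.5347785949707), 20.859983444213867) 2830
[[-40 -36 -32 -28 -24 -20 -16 -12  -8  -4   0   4   8  12  16  20  24  28
   32  36]
 [  0   0  13 148 148 146 145 130   0   0   0   0  20 148 153 153 150 133
    0   0]] -24.910774176387893 45.68854340513092 -28.881692639932595 31.63901517332574
```

```bash
python3 -m jog '[{"hand":0,"dx":-0.002,"dy":0.0145,"dz":0,"wx":0,"wy":0,"wz":0},{"hand":0,"dx":-0.002,"dy":0.0145,"dz":0.06,"wx":0,"wy":0,"wz":0},{"hand":0,"dx":-0.002,"dy":0.0145,"dz":0.14,"wx":0,"wy":0,"wz":0},{"hand":0,"dx":-0.002,"dy":0.0145,"dz":0.22,"wx":0,"wy":0,"wz":0},{"hand":0,"dx":-0.002,"dy":0.0145,"dz":0.3,"wx":0,"wy":0,"wz":0},{"hand":0,"dx":-0.002,"dy":0.0145,"dz":0.36,"wx":0,"wy":0,"wz":0},{"hand":0,"dx":-0.002,"dy":0.0145,"dz":0.4,"wx":0,"wy":0,"wz":0},{"hand":0,"dx":-0.002,"dy":0.0145,"dz":0.4,"wx":0,"wy":0,"wz":0}]'
python3 -m jog '[{"hand":0,"dx":0,"dy":0,"dz":0.08,"wx":0,"wy":0,"wz":0},{"hand":0,"dx":0,"dy":0,"dz":0.16,"wx":0,"wy":0,"wz":0},{"hand":0,"dx":0,"dy":0,"dz":0.24,"wx":0,"wy":0,"wz":0},{"hand":0,"dx":0,"dy":0,"dz":0.32,"wx":0,"wy":0,"wz":0},{"hand":0,"dx":0,"dy":0,"dz":0.4,"wx":0,"wy":0,"wz":0},{"hand":0,"dx":0,"dy":0,"dz":0.46,"wx":0,"wy":0,"wz":0},{"hand":0,"dx":0,"dy":0,"dz":0.5,"wx":0,"wy":0,"wz":0},{"hand":0,"dx":0,"dy":0,"dz":0.52,"wx":0,"wy":0,"wz":0},{"hand":0,"dx":0,"dy":0,"dz":0.53,"wx":0,"wy":0,"wz":0},{"hand":0,"dx":0,"dy":0,"dz":0.53,"wx":0,"wy":0,"wz":0}]'
python3 -c "
from h import *
imaging.snapshot('wrist');print(pose()[0],telemetry.state()['wrist_force'])"
```

```text
clock: 68.5
tool_pos: [613.9, 189.6, 282.1]
tcp_rot: [-0.001, 0.083, 0.997, -0.0]
wrist_force: [-0.4, 1.1, -1.1]
gripper_width: 16.5
grasp_force: 78.1
clock: 69.33
tool_pos: [614.6, 189.9, 204.2]
tcp_rot: [-0.0, 0.083, 0.997, 0.0]
wrist_force: [0.5, 0.1, -1.1]
gripper_width: 16.6
grasp_force: 78.1
[614.68606945 189.91477135 204.56253956] [-0.10310209 -0.72683488 -0.52825177]
```

```bash
python3 -m jog '[{"hand":0,"dx":0.002,"dy":-0.009,"dz":0.006,"wx":0,"wy":0,"wz":0},{"hand":0,"dx":0.002,"dy":-0.009,"dz":0.012,"wx":0,"wy":0,"wz":0},{"hand":0,"dx":0.002,"dy":-0.009,"dz":0.017,"wx":0,"wy":0,"wz":0},{"hand":0,"dx":0.002,"dy":-0.009,"dz":0.017,"wx":0,"wy":0,"wz":0}]'
python3 -m jog '[{"hand":0.1,"dx":0,"dy":0,"dz":0,"wx":0,"wy":0,"wz":0},{"hand":0.22,"dx":0,"dy":0,"dz":0,"wx":0,"wy":0,"wz":0},{"hand":0.3,"dx":0,"dy":0,"dz":0,"wx":0,"wy":0,"wz":0},{"hand":0.45,"dx":0,"dy":0,"dz":0,"wx":0,"wy":0,"wz":0},{"hand":0.6,"dx":0,"dy":0,"dz":0,"wx":0,"wy":0,"wz":0},{"hand":0.6,"dx":0,"dy":0,"dz":0,"wx":0,"wy":0,"wz":0},{"hand":0.6,"dx":0,"dy":0,"dz":0,"wx":0,"wy":0,"wz":0}]'
python3 -m jog '[{"hand":0.6,"dx":0,"dy":0,"dz":-0.08,"wx":0,"wy":0,"wz":0},{"hand":0.6,"dx":0,"dy":0,"dz":-0.2,"wx":0,"wy":0,"wz":0},{"hand":0.6,"dx":0,"dy":0,"dz":-0.35,"wx":0,"wy":0,"wz":0},{"hand":0.6,"dx":0,"dy":0,"dz":-0.5,"wx":0,"wy":0,"wz":0},{"hand":0.6,"dx":0,"dy":0,"dz":-0.7,"wx":0,"wy":0,"wz":0},{"hand":0.6,"dx":0,"dy":0,"dz":-0.85,"wx":0,"wy":0,"wz":0},{"hand":0.6,"dx":0,"dy":0,"dz":-0.95,"wx":0,"wy":0,"wz":0},{"hand":0.6,"dx":0,"dy":0,"dz":-0.95,"wx":0,"wy":0,"wz":0}]'
python3 pr.py w31.png
python3 - <<'E'
from h import *
for cam in ['side']:
    im,d=save(cam,'side9.png');i=imaging.camera_info(cam)
    P=cloud(i,d,cv2.erode(cut_out(cam,'display_top')[0]['pixels'].astype(np.uint8),np.ones((7,7)))>0)
    n=np.linalg.svd(P-P.mean(0),full_matrices=False)[2][2];print('disp',n,np.degrees(np.arctan2(n[1],n[0])),np.degrees(np.arcsin(n[2])))
    for l in cut_out(cam,'crystal')[:1]: print('crystal',l['location'],l['confidence'],np.median(cloud(i,d,l['pixels']),0))
E
```

```text
clock: 69.72
tool_pos: [614.0, 188.5, 201.8]
tcp_rot: [-0.0, 0.083, 0.997, 0.0]
wrist_force: [0.6, -0.6, -0.5]
gripper_width: 16.0
grasp_force: 78.1
clock: 70.3
tool_pos: [613.9, 188.6, 201.7]
tcp_rot: [-0.0, 0.083, 0.997, 0.0]
wrist_force: [-0.4, 0.8, -0.5]
gripper_width: 50.8
grasp_force: 0.0
clock: 70.97
tool_pos: [615.3, 188.8, 349.3]
tcp_rot: [0.003, 0.083, 0.997, 0.002]
wrist_force: [1.4, 0.5, 1.1]
gripper_width: 51.3
grasp_force: 0.0
[614.7 188.7 347.1]
probe [275.6, 181.9] 0.57 [611.4 189.5 118. ]
177 443 [612.3 187.9 178.3] circ [612.5 187.9] 9.76783561706543 rect [612.4 187.9] [18.8 18.7] 76.27647399902344
120.5 325 [607.2 188.5 121.2] circ [612.1 187.9] 19.932893753051758 rect [610.2 188. ] [39.7 34.1] 85.01139068603516
114.5 2583 [620.7 193.9 116.4] circ [619.5 190.6] 43.140357971191406 rect [622.6 191.9] [69.9 60.4] 21.064157485961914
disp [-0.78174845 -0.4403531   0.44154105] -150.60776177445337 26.202247745626952
crystal [356.6, 157.0] 0.49 [ 525.35818567 -398.30635572  104.29983478]
```

```bash
python3 -c "
from h import *
a=cv2.imread('pics/side9.png');b=cv2.imread('pics/w31.png')
c=np.hstack([cv2.resize(a[130:420,100:440],(400,341)),cv2.resize(b,(400,341))]);cv2.imwrite('pics/last.png',c)"
```

```text
(no output)
```

View pics/last.png

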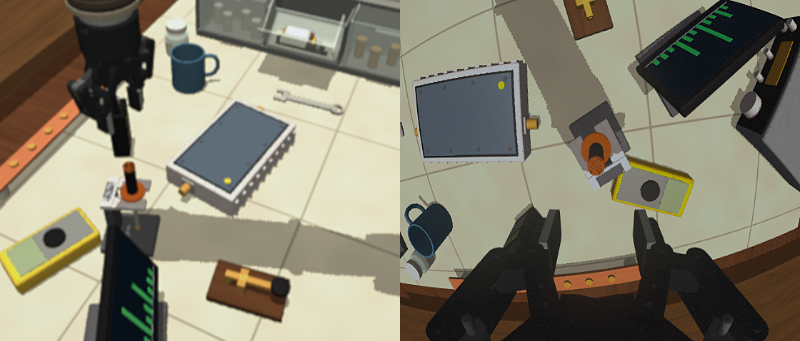

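The probe hangs upright in its fork at (597,150), the display is parallel to its foot and leaned back, the parts are in the bin at (300,35), and the bystanders are in place. Handing in.

```bash
python3 -c "
from cell import job
print(job.job_done())"
```

```text
the job is handed in; nothing more can be done
None
```

The job is handed in, but no verdict came back: all three parts are in the tipped bin, the display is square to its foot and leaned back about 26°, the seam was traced once clockwise at about 2 cm/s, and the probe hangs upright in its fork.

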